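# Load coated panels in the exposure rack and clip on the logger

## Task

Set the steel hold-down bar aside on the bench, well clear of the carrier, then move every coated test panel to the exposure rack: slide it along its lane until it overhangs the carrier's open front edge, pinch it there by its long edges, and lay it paint side up, centred and lengthwise, on a rack bed of its own (any bed). When all the panels lie in the rack, squeeze the orange sprung logger clip open and let it close on the upright steel tab at the rack's end, so that it stays clamped there with its white pod on top. Finish by laying the bar, grip up, back across the middle of the empty carrier; leave everything else on the bench where it is.

Things in the scene. Friction and masses are not known exactly. Their poses are not given: they have to be found in the camera images.
- carrier: Fixed riser, 150 mm (x) x 190 mm (y), origin under its centre. Top plate (42 to 50 mm up) has 3 lanes along x, 51 mm wide, centred at y = -60, 0, +60 mm, floors 50 mm above the bench, between ribs 9 mm wide, 3 mm high. Lanes are open at the front (-x) edge, x = -75 mm, with nothing under or before it; a wall (top at 60 mm) closes them at x = +69 to +75 mm.
- carrier_front (a point): Middle of the carrier's open front edge, on the lane floor (50 mm above the bench); axes as the carrier's.
- panel_1_centre (a point): Centre of a flat coated panel, blue on its upper face, bare strip at one end, 80 mm (its x) x 48 mm (y) x 4 mm, 45 g; z up through the paint. Starts flat in a carrier lane, long side along it, front end 8 to 28 mm inside the front edge; the ribs leave no room to grip it there. Slides easily under closed fingertips pressed lightly on it. Grip it by its long edges. May be absent.
- panel_2_centre (a point): Centre of a flat coated panel, green on its upper face, bare strip at one end, 80 mm (its x) x 48 mm (y) x 4 mm, 45 g; z up through the paint. Starts flat in a carrier lane, long side along it, front end 8 to 28 mm inside the front edge; the ribs leave no room to grip it there. Slides easily under closed fingertips pressed lightly on it. Grip it by its long edges. May be absent.
- panel_3_centre (a point): Centre of a flat coated panel, red on its upper face, bare strip at one end, 80 mm (its x) x 48 mm (y) x 4 mm, 45 g; z up through the paint. Starts flat in a carrier lane, long side along it, front end 8 to 28 mm inside the front edge; the ribs leave no room to grip it there. Slides easily under closed fingertips pressed lightly on it. Grip it by its long edges. May be absent.
- bar_grip (a point): Middle of the black grip (18 mm along x, 44 mm along y, 18 mm high) on the steel hold-down bar (34 mm x 130 mm x 10 mm, 150 g); this point lies 19 mm above the bar's underside and 9 mm below the grip's top; z up. At first the bar lies across the panels, near the middle of the carrier, its long side (y) across the lanes; laid back on the empty carrier it rests on the ribs, 53 mm above the bench.
- rack: Exposure rack, fixed: white base plate 86 mm (x) by 248 mm (y, from -108 to +140 mm), 5 mm thick, with three raised beds across it and at its +y end an upright wall (5 mm thick, 50 mm wide, top 57 mm above the bench, inner face 56 mm from the middle of bed 3) that carries the steel tab; origin on its underside, below bed 2.
- bed_1 (a point): Centre of the top face of rack bed 1: an aluminium-topped bar, 70 mm (x) x 26 mm (y), top 30 mm above the bench (25 mm above the rack's base plate). A panel lies centred on a bed with its long side along the bed's x and its long edges standing out 11 mm on each side. Beds are 78 mm apart.
- bed_2 (a point): Centre of the top face of rack bed 2: an aluminium-topped bar, 70 mm (x) x 26 mm (y), top 30 mm above the bench (25 mm above the rack's base plate). A panel lies centred on a bed with its long side along the bed's x and its long edges standing out 11 mm on each side. Beds are 78 mm apart.
- bed_3 (a point): Centre of the top face of rack bed 3: an aluminium-topped bar, 70 mm (x) x 26 mm (y), top 30 mm above the bench (25 mm above the rack's base plate). A panel lies centred on a bed with its long side along the bed's x and its long edges standing out 11 mm on each side. Beds are 78 mm apart.
- tab_edge (a point): Middle of the free upright edge of the steel tab at the rack's +y end, 36 mm above the bench. The tab is an upright sheet 4 mm thick (x), from 14 to 58 mm above the bench, reaching 48 mm out from the end wall in the rack's +y direction, so the tab lies on the -y side of this point. Axes as the rack's.
- clip: Sprung clip with orange jaws and grips and a white pod (30 x 24 x 10 mm) on top, about 65 g, lying on its side on the bench. Origin on the underside at the hinge; z up along the hinge. Jaws point to +x (tips 40 mm from the hinge), grips to -x (ends 54 mm from it). 24 mm high, 34 mm with the pod.
- clip_grip (a point): Half-way between the grips, 39 mm behind the hinge, 12 mm above the underside: squeeze here along the clip's y. Outside width 45 mm closed, 29 mm squeezed fully (at a stop), about 10 N; grips are flat-sided, 30 mm long, 24 mm high. These axes belong to the half with the pod: squeezed, the clip's middle line runs at minus half the joint's value (about z) from its x.
- clip_mouth (a point): Between the clip's jaw pads (12 mm long, 24 mm high), 34 mm ahead of the hinge and 12 mm above the underside; x points out of the mouth. The mouth opens to about 15 mm when the grips are squeezed fully. Clamped on the tab it lies over the tab, 3 to 36 mm in from the free edge.
- clip_jaw (a joint): Opening of the clip, rad: 0 closed, 0.42 fully squeezed, about 0.1 when clamped on the 4 mm tab; a spring closes it.
- tape_roll: Bystander: small roll of black tape, 57 x 54 x 19 mm, lying flat; leave alone.
- torch: Bystander: black torch, 123 x 35 x 35 mm, lying down; leave alone.
- hex_keys: Bystander: set of hex keys in a red holder, 119 x 44 x 18 mm, at the far left; leave alone. The bench between it and the clip (about y = 0.43 to 0.48, x = 0.37 to 0.51) is bare, one place where the bar can wait.

How it is judged:
By the outcome, as a careful person would: the job done as asked, in the order asked, and still so for the second after the job is handed in, with the robot touching nothing.
Of panel_1, panel_2, panel_3 only 2 to 3 are there at a start; the rules pass over those that are not, and their reading is None.
At some moment in a run one of clip may be knocked a few centimetres aside while the robot is not near it.
Once in a run the grip may slacken for a moment while it holds something.
It also fails if it takes over 210 s, if anything falls off the work surface, if the arm or the gripper's body presses on something with over 40 N, if the wrist force passes 120 N, or if a joint passes its speed limit or range.

## Robot

A 6-joint arm with a two-finger parallel gripper is mounted at the origin on a cart in front of the work surface, level with it; the furniture and walls round the work are solid. World frame = base frame: x ahead of the robot, y to its left, z up, the work surface at z = 0. Lengths are in m, angles in degrees, forces in N, time in s.
With the tool pointing down it reaches from about 0.4 to 0.825 m from the base axis. Payload 7 kg.
Tool frame: the origin (TCP) lies on the centre line of the jaws, within the pads' length; the fingertips stand 19 mm ahead of it and the grasp point (between the pads) is the TCP; z points along the fingers, y is the line along which they close (so a half turn about z gives the same grasp; the last joint's range is limited). The gripper opens to 88 mm and grips with 3 to 60 N. Pads are 19 mm wide; open, the fingers measure 130 mm over their backs; the gripper's body (78 mm by 193 mm) begins 47 mm behind the grasp point.
Start: joints at [-56.488, 20.546, 0.682, 0, -70.136, -16.507], TCP at [0.197, -0.645, 0.224] pointing down, gripper open.
Joint ranges: [-176.03, 176.03], [-82.01, 121.73], [-58.28, 71.71], [-173.87, 95.51], [-174.79, -0.11], [-173.66, 173.66]. Speed limits (degrees/s): [136.94, 136.94, 172.46, 180, 180, 180].

## Interface

Orientations are given as [roll, pitch, yaw] about the fixed x, y, z axes, in that order (R = Rz(yaw) Ry(pitch) Rx(roll)).
In Python, from plant import * gives the robot as it stands. The module is installed in compiled form; this text tells all that it offers.
- The arm moves only by the tool play_rows, never from a script. Its argument "deltas" is a list of rows, each a list of 6 numbers: the shift along the world's x, y, z scaled (see below), then the turn, a rotation vector about the world's x, y, z scaled (see below). A call has 1 to 10 rows; each row shifts and turns the commanded pose from where the row before left it; what a row does not reach is not made up. The controller multiplies each number of a shift by 800 mm and each number of a turn by 180 degrees. A row lasts 1/10 s, in which the tool goes at most 50 mm and 8.59 degrees, less where a joint would pass 70% of its speed; a pose out of reach is approached as far as the arm can. A call with a number of a shift or a turn outside -1 to 1 is refused whole. A call with a gripper value outside its range is refused whole. "gripper" is the gripper command: -1 is shut, 1 is fully open, values between are in proportion, set as the call begins (left out, the last holds). The fingers move at their own pace and stop on an object; the grip force is fixed at half the most. Time passes only in rows, so rows that do not move let the fingers close. It gives the time, the measured TCP pose, the force, the opening and the grip force at its end, in the units of the state.
- get_obs(): the state, without advancing time (a new reading comes with each control period).
- snapshot(name): name is "side" or "top" or "wrist"; returns (picture, depth): 384x512x3 uint8, blue, green, red; 384x512 float32, m along the optical axis (not along the pixel's ray), 0 where there is no reading.
- camera_model(name): a dict with "fx", "fy", "cx", "cy" (pixels), "k1" (the pictures are not rectified: a ray, as slopes to the right and down, at radius r is drawn at 1 + k1 r^2 times it, then the intrinsics apply), "world_to_cam" (4x4, takes a point from world to camera coordinates). Camera axes: x right, y down, z forward; pixel columns grow to the right and rows downward; lengths in m; the calibration is good to about 2 mm. A picture is of the moment at which its call begins: read the wrist's pose just before it. camera_model takes no time and is no camera call; for the wrist camera it gives the pose at the moment of the call.
- close_job(): hands the job in; it is judged then, once.
The state is a dict: "clock": time; "joint_pos": joint angles; "qvel": joint speeds; "tau": joint torques, N m; "tool_pos": TCP position; "orientation": TCP orientation; "force": force on the tool from outside, world axes, zero at the start; "moment": the same for the moment, N m; "opening": finger opening in m; "gripper_force": force on a finger pad.
Only numpy, scipy, OpenCV 4.12 (cv2) and the standard library are available. Lean on these libraries where they do the work, as an engineer would, in place of code of your own. Each camera call takes 0.05 s, during which the arm holds its last target. There are 200 camera calls.

## Working session

There is one attempt and no reset: what is moved stays moved. The work goes in short steps, Python scripts to look and compute and a tool call to move; the robot and the scene stay as the last step left them, time stands still between calls to the robot, and variables do not carry over. Pictures are saved under pics/ and viewed, at most 14 in all, crops included, and the job is handed in when it is done.

Besides the shell and the picture viewer there is one more tool, called after "Request:" in YAML: its name, and indented under it one key for each argument. play_rows: Moves the arm, as the interface text tells. Its arguments: {"type":"object","properties":{"deltas":{"type":"array","items":{"type":"array","items":{"type":"number","minimum":-1,"maximum":1}}},"gripper":{"type":"number"}},"required":["deltas"]}

```bash
mkdir -p pics; cat > h.py <<'E'
from plant import *
import numpy as np, cv2
def und(m,u,v):
    x=(u-m["cx"])/m["fx"]; y=(v-m["cy"])/m["fy"]; a,b=x,y
    for _ in range(20):
        s=1+m["k1"]*(a*a+b*b); a,b=x/s,y/s
    return a,b
def ray(m,u,v):
    a,b=und(m,u,v); T=np.linalg.inv(np.array(m["world_to_cam"]))
    return T[:3,3], T[:3,:3]@np.array([a,b,1.])
def onz(m,u,v,z):
    o,d=ray(m,u,v); return o+d*(z-o[2])/d[2]
def dep(m,D,u,v):
    o,d=ray(m,u,v); P=D[int(v)-2:int(v)+3,int(u)-2:int(u)+3]; P=P[P>0]
    return o+d*np.median(P) if P.size else None
def shot(n,f):
    m=camera_model(n); p,D=snapshot(n); cv2.imwrite(f"pics/{f}.png",p); np.savez(f"{f}.npz",D=D,p=p,**{k:np.array(v) for k,v in m.items()}); return m,p,D
def load(f):
    z=np.load(f"{f}.npz"); m={k:z[k] for k in ["fx","fy","cx","cy","k1","world_to_cam"]}; return m,z["p"],z["D"]
def proj(m,P):
    c=np.array(m["world_to_cam"])@np.append(P,1); a,b=c[:2]/c[2]; s=1+m["k1"]*(a*a+b*b)
    return m["fx"]*a*s+m["cx"],m["fy"]*b*s+m["cy"]
E
python3 - <<'E'
from h import *
o=get_obs(); print(o)
for n in("top","side"):
    m,p,D=shot(n,n+"0"); print(n,np.linalg.inv(np.array(m["world_to_cam"])).round(3),m["fx"])
    cv2.imwrite(f"pics/{n}0b.png",cv2.resize(p,(800,600),interpolation=cv2.INTER_CUBIC))
E
```

```text
{'clock': 0.0, 'joint_pos': array([-5.64889348e+01,  2.05923633e+01,  6.32192698e-01, -2.03195963e-02,
       -7.01347336e+01, -1.65069190e+01]), 'qvel': array([ 0.01936042, -0.06261689,  0.00038581, -0.12656848, -0.03172524,
       -0.0852262 ]), 'tau': array([ 1.10818610e-04, -5.82724214e+01,  2.93062305e+01,  6.99745148e+00,
        7.05741797e-03, -1.54878280e-04]), 'tool_pos': array([ 0.19722404, -0.64502042,  0.22349957]), 'orientation': array([ 1.79903579e+02, -8.65373023e-03, -1.63002767e+02]), 'force': array([-0.61699434, -0.88321091,  0.50314974]), 'moment': array([-0.02018477, -0.01946138,  0.026301  ]), 'gripper_force': 0.0, 'opening': 0.0877140208066454}
top [[-0.025 -0.992  0.126  0.36 ]
 [-1.     0.025  0.004  0.132]
 [-0.007 -0.125 -0.992  1.497]
 [ 0.     0.     0.     1.   ]] 356.79637730148494
side [[-0.842 -0.351  0.411  0.05 ]
 [-0.54   0.566 -0.623  0.917]
 [-0.014 -0.746 -0.666  0.897]
 [ 0.     0.     0.     1.   ]] 346.90037479455634
```

View pics/top0b.png

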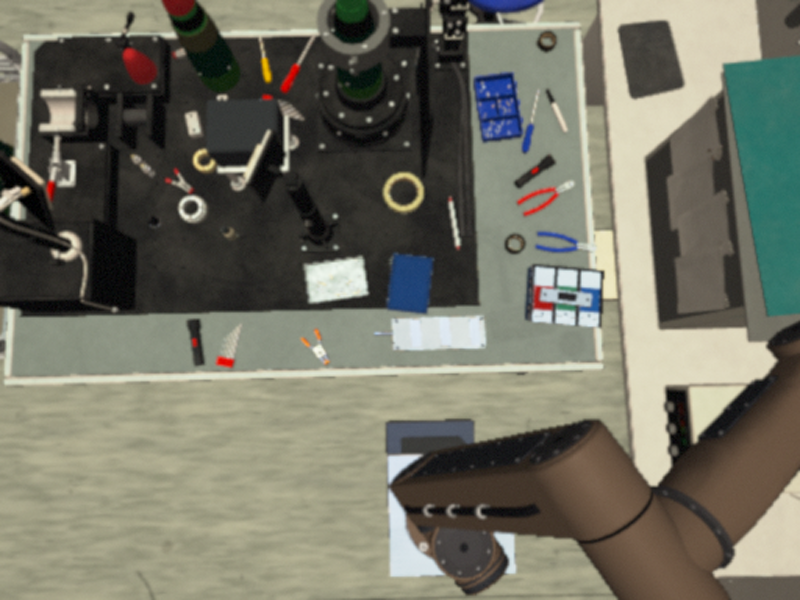

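View pics/side0b.png

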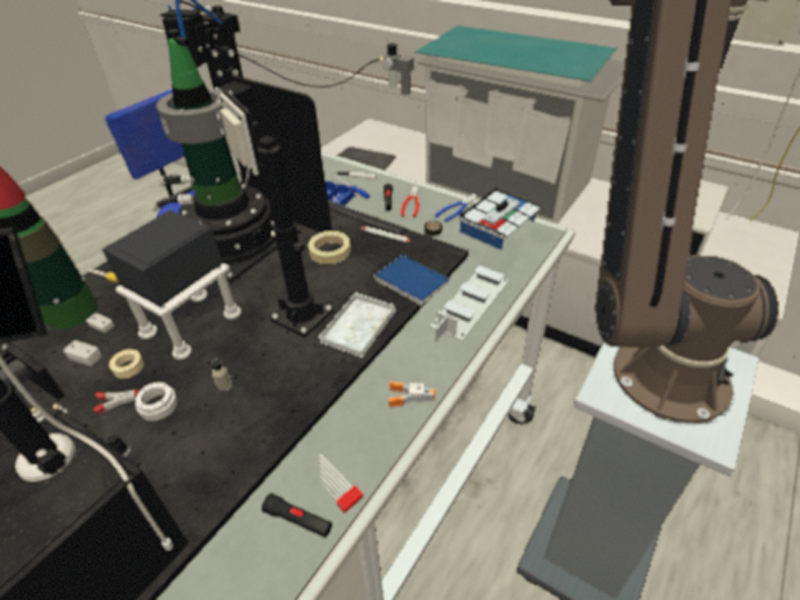

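Top view: carrier at about (565,297), rack (437,333), clip (316,347), hex keys (228,345). I'll enlarge these and get depth.

```bash
python3 - <<'E'
from h import *
m,p,D=load("top0"); c=p[160:245,185:395]; a=cv2.resize(c,(798,323),interpolation=cv2.INTER_CUBIC)
m2,q,D2=load("side0"); c=q[115:215,270:355]; c2=q[225:275,235:295]
b1=cv2.resize(c,None,fx=2.7,fy=2.7,interpolation=cv2.INTER_CUBIC); b2=cv2.resize(c2,None,fx=5,fy=5,interpolation=cv2.INTER_CUBIC)
o=np.zeros((600,800,3),np.uint8); o[:323,:798]=a; o[325:325+b1.shape[0],:b1.shape[1]]=b1; o[325:575,300:600]=b2; cv2.imwrite("pics/c1.png",o)
for n,(u,v) in dict(carrier=(565,297),rack=(437,333),clip=(316,347),hex=(226,362)).items():
    print(n,onz(m,u*.64,v*.64,0.02).round(3),dep(m,D,u*.64,v*.64))
E
```

```text
carrier [ 0.553 -0.323  0.02 ] [ 0.5455588  -0.30406076  0.07995662]
rack [0.466 0.021 0.02 ] [0.46702279 0.01993653 0.00430861]
clip [0.437 0.342 0.02 ] [0.43635342 0.34067165 0.03097892]
hex [0.404 0.579 0.02 ] [0.40364017 0.57975647 0.01887847]
```

View pics/c1.png

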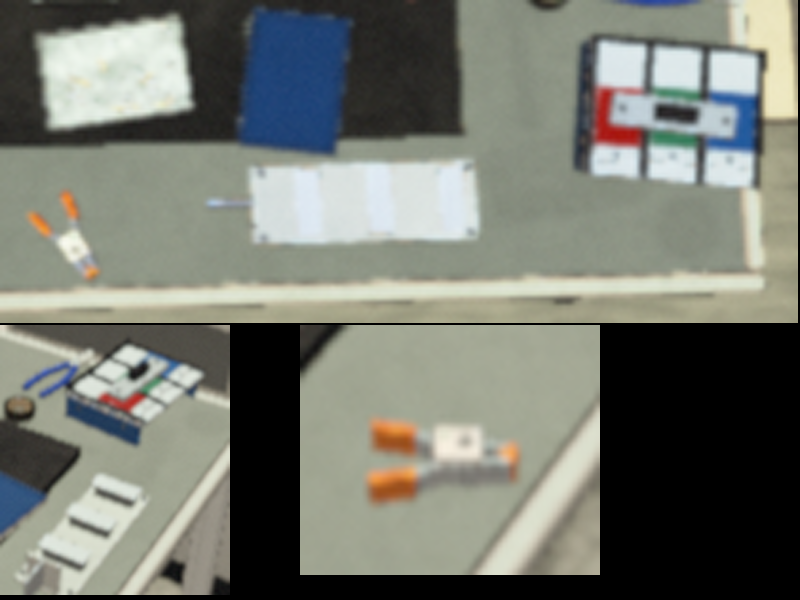

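The crop shows three panels: red (+y lane), green in the middle and blue (-y), with the bar across them. The tab is at the rack's left end and the clip's jaws point toward the robot. Next I check clearance to the cabinet on the right and the wrist camera's offset.

```bash
python3 - <<'E'
from h import *
m,p,D=load("top0")
for u,v in [(620,290),(640,200),(655,250),(660,310),(690,290),(720,300),(740,290),(760,200),(590,350),(640,400),(600,270)]:
    P=dep(m,D,u*.64,v*.64); print((u,v),P.round(3) if P is not None else None)
w=camera_model("wrist"); o=get_obs(); T=np.linalg.inv(np.array(w["world_to_cam"])); print(T.round(3),w["fx"],w["k1"],o["tool_pos"])
from scipy.spatial.transform import Rotation as R
Rt=R.from_euler("xyz",o["orientation"],degrees=True).as_matrix(); print("cam in tool",(Rt.T@(T[:3,3]-o["tool_pos"])).round(4),(Rt.T@T[:3,:3]).round(3))
# carrier edges from crop
s=210/798
for n,(x,y),z in [("carr TL",(595,37),.06),("carr TR",(765,50),.06),("front R",(758,187),.053),("front L",(590,174),.053),("bar L",(610,107),.07),("bar R",(737,122),.07),("grip",(677,113),.085),
 ("rack TL",(250,166),.005),("rack TR",(477,160),.005),("rack BR",(480,235),.005),("rack BL",(254,243),.005),("tab",(206,203),.058),("pod",(76,246),.034),("jaw",(91,271),.024),("g1",(67,193),.024),("g2",(31,214),.024)]:
    print(n,onz(m,185+x*s,160+y*s,z).round(3))
E
```

```text
(620, 290) [ 0.595 -0.546 -0.17 ]
(640, 200) [ 0.87  -0.625 -0.165]
(655, 250) [ 0.704 -0.635 -0.118]
(660, 310) [ 0.527 -0.638 -0.124]
(690, 290) [ 0.557 -0.625  0.071]
(720, 300) [ 0.514 -0.625  0.196]
(740, 290) [ 0.528 -0.636  0.256]
(760, 200) [ 0.709 -0.648  0.335]
(590, 350) [ 0.412 -0.386 -0.   ]
(640, 400) [ 0.269 -0.577 -0.165]
(600, 270) [ 0.768 -0.721 -0.786]
[[-0.293  0.909  0.298  0.117]
 [ 0.956  0.278  0.092 -0.67 ]
 [ 0.001  0.312 -0.95   0.384]
 [ 0.     0.     0.     1.   ]] 277.9154903131634 -0.06982943671986687 [ 0.19725137 -0.64504651  0.22360253]
cam in tool [ 8.450e-02 -1.000e-04 -1.608e-01] [[ 0.001 -0.95  -0.312]
 [ 1.     0.001 -0.   ]
 [ 0.    -0.312  0.95 ]]
carr TL [ 0.634 -0.234  0.06 ]
carr TR [ 0.615 -0.414  0.06 ]
front R [ 0.469 -0.399  0.053]
front L [ 0.487 -0.222  0.053]
bar L [ 0.556 -0.243  0.07 ]
bar R [ 0.537 -0.376  0.07 ]
grip [ 0.546 -0.309  0.085]
rack TL [0.51  0.14  0.005]
rack TR [ 0.51  -0.111  0.005]
rack BR [ 0.427 -0.11   0.005]
rack BL [0.425 0.138 0.005]
tab [0.466 0.187 0.058]
pod [0.425 0.329 0.034]
jaw [0.398 0.314 0.024]
g1 [0.483 0.34  0.024]
g2 [0.461 0.379 0.024]
```

Request:
play_rows:
  deltas:
    - [0.039,0.042,0,0,0,0.042]
    - [0.039,0.042,0,0,0,0.042]
    - [0.039,0.042,0,0,0,0.042]
    - [0.039,0.042,0,0,0,0.042]
    - [0.039,0.042,0,0,0,0.042]
    - [0.039,0.042,0,0,0,0.042]
    - [0.039,0.042,0,0,0,0.042]
    - [0.039,0.042,0,0,0,0.042]
    - [0.039,0.042,0,0,0,0.036]
    - [0.039,0.042,0,0,0,0]

```text
clock: 1.1
tool_pos: [0.5102, -0.3077, 0.2243]
orientation: [180.0, 0.0, -95.8]
force: [-0.2, -0.2, -0.1]
opening: 0.0875
gripper_force: 0.0
```

```bash
python3 - <<'E'
from h import *
o=get_obs(); print(o["tool_pos"],o["orientation"],o["joint_pos"].round(1))
m,p,D=shot("wrist","w1"); cv2.imwrite("pics/w1b.png",cv2.resize(p,(800,600),interpolation=cv2.INTER_CUBIC))
E
```

```text
[ 0.51024504 -0.30773953  0.22428791] [ 1.79980035e+02  7.47740722e-03 -9.58001078e+01] [-12.3  13.2  -9.7  -0.  -67.2   6.5]
```

View pics/w1b.png

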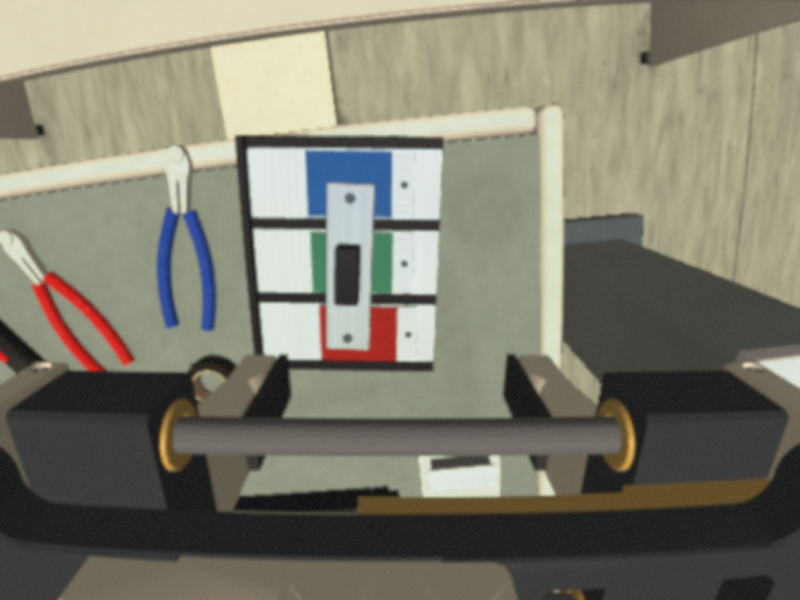

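Wrist view: the carrier spans (240–440, 137–368), the blue, green and red panels lie with their bare strips (screw dot at about x=405) toward the front edge at right, and the bar grip is at (347,270).

```bash
python3 - <<'E'
from h import *
m,p,D=load("w1"); k=.64
for n,(u,v) in dict(grip=(347,262),barT=(349,230),barB=(347,325),blueC=(315,180),redC=(384,345),strip=(412,345),floor=(290,330)).items():
    print(n,dep(m,D,u*k,v*k).round(4))
for n,(u,v),z in [("grip TL",(337,246),.082),("grip TR",(360,246),.082),("grip BL",(334,304),.082),("grip BR",(358,304),.082),
 ("bar TL",(327,184),.064),("bar TR",(375,184),.064),("bar BL",(327,348),.064),("bar BR",(369,350),.064),
 ("fr T",(442,149),.053),("fr B",(434,360),.053),("back T",(247,148),.06),("back B",(260,360),.06),
 ("blue b",(307,180),.054),("blue s",(391,180),.054),("green b",(312,262),.054),("green s",(391,262),.054),("red b",(321,340),.054),("red s",(397,340),.054)]:
    print(n,onz(m,u*k,v*k,z).round(4))
E
```

```text
grip [ 0.5447 -0.324   0.0828]
barT [ 0.5425 -0.3439  0.065 ]
barB [ 0.5542 -0.269   0.0643]
blueC [ 0.564  -0.3819  0.0548]
redC [ 0.5276 -0.2446  0.055 ]
strip [ 0.5045 -0.2419  0.0542]
floor [ 0.6045 -0.264   0.0507]
grip TL [ 0.5503 -0.3361  0.082 ]
grip TR [ 0.5341 -0.3344  0.082 ]
grip BL [ 0.5587 -0.2932  0.082 ]
grip BR [ 0.541  -0.2915  0.082 ]
bar TL [ 0.5541 -0.3785  0.064 ]
bar TR [ 0.5196 -0.3749  0.064 ]
bar BL [ 0.5732 -0.2505  0.064 ]
bar BR [ 0.5395 -0.2454  0.064 ]
fr T [ 0.4687 -0.3943  0.053 ]
fr B [ 0.4872 -0.2257  0.053 ]
back T [ 0.6086 -0.4098  0.06  ]
back B [ 0.6317 -0.2433  0.06  ]
blue b [ 0.5701 -0.3825  0.054 ]
blue s [ 0.508 -0.376  0.054]
green b [ 0.5761 -0.3203  0.054 ]
green s [ 0.5145 -0.314   0.054 ]
red b [ 0.5793 -0.2538  0.054 ]
red s [ 0.5165 -0.2476  0.054 ]
```

Request:
play_rows:
  deltas:
    - [0.015,-0.0024,-0.0577,0,0,-0.005]
    - [0.015,-0.0024,-0.0577,0,0,-0.005]
    - [0.015,-0.0024,-0.0577,0,0,-0.005]
    - [0,0,0,0,0,0]
    - [0,0,0,0,0,0]

```text
clock: 1.65
tool_pos: [0.5448, -0.3153, 0.0855]
orientation: [179.8, -0.0, -98.7]
force: [1.0, -0.0, 1.3]
opening: 0.0873
gripper_force: 0.0
```

Request:
play_rows:
  deltas:
    - [0,0,0,0,0,0]
    - [0,0,0,0,0,0]
    - [0,0,0,0,0,0]
    - [0,0,0,0,0,0]
    - [0,0,0,0,0,0]
    - [0,0,0,0,0,0]
  gripper: -1

```text
clock: 2.25
tool_pos: [0.5454, -0.3152, 0.0863]
orientation: [-180.0, -0.0, -98.7]
force: [-0.1, -0.1, 0.3]
opening: 0.0452
gripper_force: 0.0
```

Request:
play_rows:
  deltas:
    - [0,0,0,0,0,0]
    - [0,0,0,0,0,0]
    - [0,0,0,0,0,0]
    - [0,0,0,0,0,0]
    - [0,0,0,0,0,0]
    - [0,0,0,0,0,0]

```text
clock: 2.85
tool_pos: [0.5454, -0.3152, 0.0859]
orientation: [180.0, -0.0, -98.7]
force: [-0.6, -0.4, -0.4]
opening: 0.0011
gripper_force: 0.0
```

```bash
python3 - <<'E'
from h import *
m,p,D=shot("wrist","w2"); cv2.imwrite("pics/w2b.png",cv2.resize(p,(800,600),interpolation=cv2.INTER_CUBIC))
print(get_obs())
E
```

```text
{'clock': 2.9, 'joint_pos': array([-1.23014990e+01,  2.30376316e+01, -1.51029588e+01, -8.03714199e-04,
       -5.18610350e+01,  3.56752535e+00]), 'qvel': array([-0.08442161,  0.01197113,  0.02007112, -0.05382303, -0.07854544,
        0.00247384]), 'tau': array([ 6.64155432e-04, -5.67727375e+01,  2.45529377e+01,  5.84704936e+00,
        4.10602090e-02, -3.04069329e-05]), 'tool_pos': array([ 0.54539535, -0.31523329,  0.08596188]), 'orientation': array([ 1.79998417e+02,  7.32030268e-04, -9.87344701e+01]), 'force': array([ 0.6461484 ,  0.86538313, -0.49380191]), 'moment': array([0.02011773, 0.06485406, 0.01763185]), 'gripper_force': 0.0, 'opening': 0.0011457416790619111}
```

View pics/w2b.png

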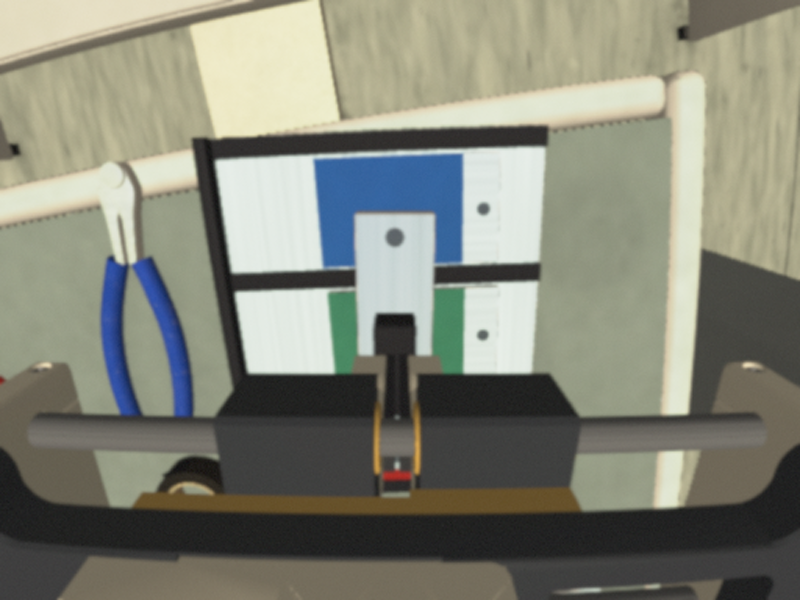

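The fingers closed just above the grip at (395,330), so the tips stand higher than assumed. I'll part them to about 28 mm, narrower than the bar, and feel down.

Request:
play_rows:
  deltas:
    - [0,0,0.0125,0,0,0]
    - [0,0,0,0,0,0]
    - [0,0,0,0,0,0]
    - [0,0,0,0,0,0]
    - [0,0,0,0,0,0]
  gripper: -0.36

```text
clock: 3.4
tool_pos: [0.5453, -0.3152, 0.0959]
orientation: [180.0, 0.0, -98.7]
force: [0.3, 0.2, -0.6]
opening: 0.0272
gripper_force: 0.0
```

Request:
play_rows:
  deltas:
    - [0,0,-0.0125,0,0,0]
    - [0,0,-0.0025,0,0,0]
    - [0,0,-0.0025,0,0,0]
    - [0,0,-0.0025,0,0,0]
    - [0,0,0,0,0,0]

```text
clock: 3.9
tool_pos: [0.5452, -0.3152, 0.0796]
orientation: [180.0, 0.0, -98.7]
force: [-1.2, -0.5, 0.2]
opening: 0.0283
gripper_force: 0.0
```

Request:
play_rows:
  deltas:
    - [0,0,-0.0025,0,0,0]
    - [0,0,-0.0025,0,0,0]
    - [0,0,0,0,0,0]

```text
clock: 4.2
tool_pos: [0.5452, -0.3152, 0.0757]
orientation: [180.0, 0.0, -98.7]
force: [-0.3, 0.6, 0.4]
opening: 0.028
gripper_force: 0.0
```

Request:
play_rows:
  deltas:
    - [0,0,-0.0025,0,0,0]
    - [0,0,-0.0025,0,0,0]
    - [0,0,0,0,0,0]

```text
clock: 4.5
tool_pos: [0.5452, -0.3151, 0.0716]
orientation: [180.0, 0.0, -98.7]
force: [0.2, -0.0, -0.2]
opening: 0.0282
gripper_force: 0.0
```

```bash
python3 - <<'E'
from h import *
m,p,D=shot("wrist","w3"); m2,q,D2=shot("side","s3")
o=np.zeros((600,800,3),np.uint8)
o[:,:400]=cv2.resize(p[170:350,180:300],(400,600),interpolation=cv2.INTER_CUBIC)
u,v=proj(m2,np.array([.545,-.315,.08])); u,v=int(u),int(v); print(u,v)
o[:,400:]=cv2.resize(q[v-45:v+45,u-30:u+30],(400,600),interpolation=cv2.INTER_CUBIC)
cv2.imwrite("pics/c3.png",o)
E
```

```text
321 130
```

View pics/c3.png

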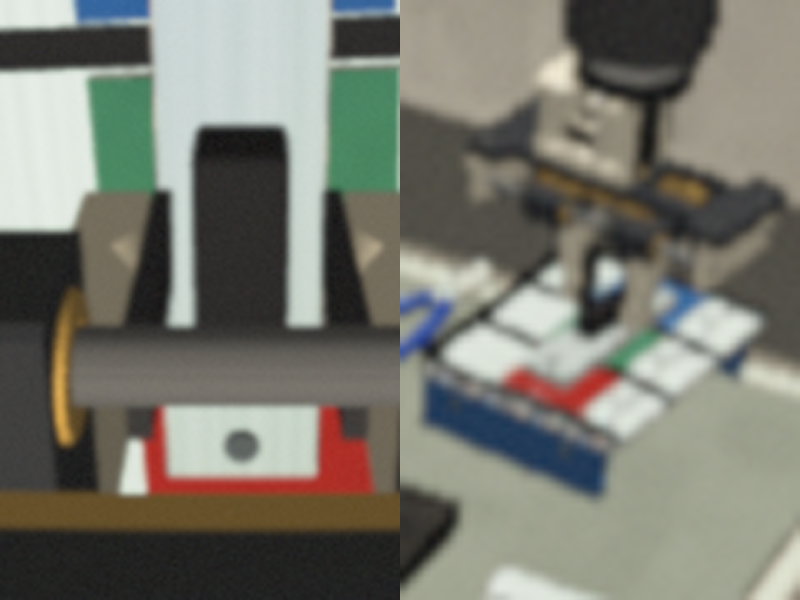

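The fingers straddle the grip at bar level with the bar still in place. I'll close here.

Request:
play_rows:
  deltas:
    - [0,0,0,0,0,0]
    - [0,0,0,0,0,0]
    - [0,0,0,0,0,0]
    - [0,0,0,0,0,0]
  gripper: -1

```text
clock: 5.0
tool_pos: [0.5455, -0.3153, 0.0721]
orientation: [-180.0, -0.0, -98.7]
force: [0.7, -0.8, -0.1]
opening: 0.0177
gripper_force: 30.0
```

Gripped at 17.7 mm. Now lift.

Request:
play_rows:
  deltas:
    - [0,0,0.02,0,0,0]
    - [0,0,0.05,0,0,0]
    - [0,0,0.05,0,0,0]
    - [0,0,0.05,0,0,0]
    - [0,0,0,0,0,0]

```text
clock: 5.5
tool_pos: [0.5481, -0.3166, 0.2146]
orientation: [-179.4, -0.1, -98.7]
force: [0.5, 0.3, -1.8]
opening: 0.0176
gripper_force: 30.0
```

Request:
play_rows:
  deltas:
    - [-0.0082,0.06,0,0,0,0.0343]
    - [-0.0082,0.06,0,0,0,0.0343]
    - [-0.0082,0.06,0,0,0,0.0343]
    - [-0.0082,0.06,0,0,0,0.0343]
    - [-0.0082,0.06,0,0,0,0.0343]
    - [-0.0082,0.06,0,0,0,0.0343]
    - [-0.0082,0.06,0,0,0,0.0343]
    - [-0.0082,0.06,0,0,0,0.0343]

```text
clock: 6.3
tool_pos: [0.4918, 0.0705, 0.2077]
orientation: [180.0, 0.0, -49.1]
force: [1.6, 0.9, -2.3]
opening: 0.0175
gripper_force: 30.0
```

Request:
play_rows:
  deltas:
    - [-0.008,0.06,0,0,0,0.0341]
    - [-0.008,0.06,0,0,0,0.0341]
    - [-0.008,0.06,0,0,0,0.0341]
    - [-0.008,0.06,0,0,0,0.0341]
    - [-0.008,0.06,0,0,0,0.0341]
    - [-0.008,0.06,0,0,0,0.0341]
    - [-0.008,0.06,0,0,0,0.0341]
    - [-0.008,0.06,0,0,0,0.0341]
    - [0,0,0,0,0,0]

```text
clock: 7.2
tool_pos: [0.4404, 0.4576, 0.2061]
orientation: [180.0, 0.0, 0.2]
force: [-0.3, -1.1, -2.0]
opening: 0.0175
gripper_force: 30.0
```

```bash
python3 - <<'E'
from h import *
o=get_obs(); print(o["tool_pos"],o["orientation"],o["joint_pos"].round(1))
m,p,D=shot("wrist","w4"); cv2.imwrite("pics/w4b.png",cv2.resize(p,(800,600),interpolation=cv2.INTER_CUBIC))
E
```

```text
[0.44040271 0.4575862  0.20610777] [1.79967182e+02 3.18678898e-02 1.76459526e-01] [ 63.7  17.5  -6.1  -0.  -66.4  26.5]
```

View pics/w4b.png

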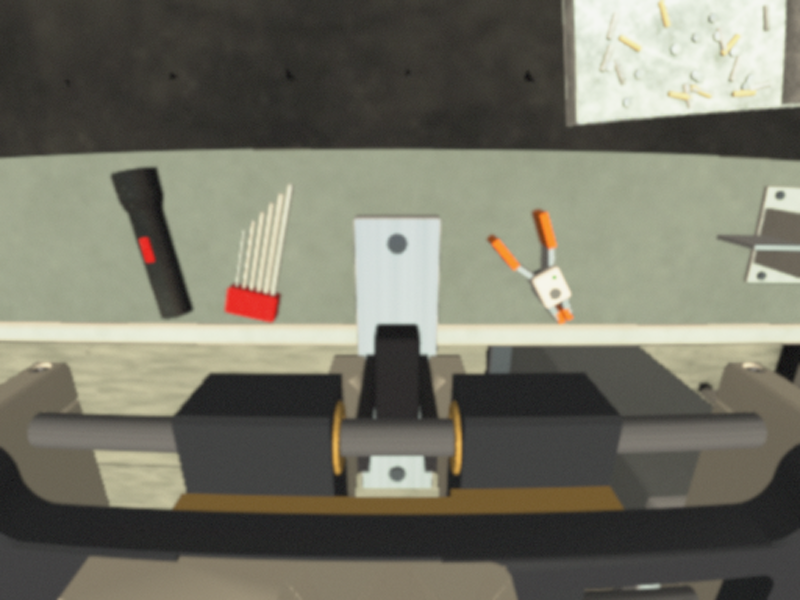

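Bar held and clear between the hex keys (250,260) and the clip (545,270). I check the rail edge and the clip's place in this view.

```bash
python3 - <<'E'
from h import *
m,p,D=load("w4"); k=.64
for n,(u,v),z in [("rail",(310,323),0),("rail2",(470,323),0),("black",(400,150),0),("hexR",(290,190),.01),("hexb",(277,300),.018),("g1",(543,228),.024),("g2",(503,253),.024),("g2tip",(490,240),.024),("g1tip",(540,212),.024),("jaw",(564,316),.024),("pod",(551,288),.034),("tabtip",(719,238),.058),("barfar",(398,216),.16)]:
    print(n,onz(m,u*k,v*k,z).round(4),dep(m,D,u*k,v*k).round(4))
m,p,D=load("top0")
print(dep(m,D,300*.64,371*.64),dep(m,D,300*.64,364*.64),dep(m,D,300*.64,378*.64))
E
```

```text
rail [0.3814 0.5357 0.    ] [3.815e-01 5.356e-01 3.000e-04]
rail2 [0.3819 0.3903 0.    ] [0.3821 0.3904 0.0005]
black [0.5311 0.4548 0.    ] [0.5311 0.4548 0.0008]
hexR [0.5002 0.5434 0.01  ] [0.5002 0.5431 0.0113]
hexb [0.4093 0.5589 0.018 ] [0.4084 0.5597 0.0153]
g1 [0.4726 0.3407 0.024 ] [0.4725 0.3406 0.0237]
g2 [0.452  0.3713 0.024 ] [0.4521 0.3715 0.0247]
g2tip [0.4625 0.3826 0.024 ] [0.4596 0.3791 0.008 ]
g1tip [0.4852 0.3443 0.024 ] [0.484  0.3409 0.0135]
jaw [0.3978 0.3145 0.024 ] [0.3979 0.3145 0.0241]
pod [0.4257 0.3324 0.034 ] [0.4258 0.3326 0.0345]
tabtip [0.4727 0.2163 0.058 ] [0.4656 0.1845 0.0173]
barfar [0.4989 0.4569 0.16  ] [0.5034 0.4571 0.1947]
[ 0.37523432  0.38865136 -0.00287122] [3.93748937e-01 3.88052182e-01 3.05477878e-04] [ 0.35670329  0.38922953 -0.00593567]
```

Request:
play_rows:
  deltas:
    - [0.0046,0,-0.0565,0,0,0]
    - [0.0046,0,-0.0565,0,0,0]
    - [0.0046,0,-0.0565,0,0,0]
    - [0.0046,0,-0.055,0,0,0]
    - [0,0,0,0,0,0]
    - [0,0,-0.0025,0,0,0]
    - [0,0,-0.0025,0,0,0]
    - [0,0,0,0,0,0]

```text
clock: 8.05
tool_pos: [0.4571, 0.454, 0.0269]
orientation: [-179.8, -0.1, -0.2]
force: [-1.0, -0.8, -1.7]
opening: 0.0175
gripper_force: 30.0
```

Request:
play_rows:
  deltas:
    - [0,0,-0.0025,0,0,0]
    - [0,0,-0.0025,0,0,0]
    - [0,0,0,0,0,0]
    - [0,0,0,0,0,0]

```text
clock: 8.45
tool_pos: [0.4564, 0.4528, 0.0206]
orientation: [-180.0, -0.0, -0.2]
force: [0.0, -0.1, -1.1]
opening: 0.0175
gripper_force: 30.0
```

Request:
play_rows:
  deltas:
    - [0,0,-0.0025,0,0,0]
    - [0,0,0,0,0,0]

```text
clock: 8.65
tool_pos: [0.4564, 0.4528, 0.0182]
orientation: [180.0, 0.0, -0.2]
force: [-0.7, -0.6, -1.5]
opening: 0.0179
gripper_force: 30.0
```

Request:
play_rows:
  deltas:
    - [0,0,0,0,0,0]
    - [0,0,0,0,0,0]
    - [0,0,0,0,0,0]
    - [0,0,0,0,0,0]
  gripper: -0.3

```text
clock: 9.05
tool_pos: [0.4565, 0.4528, 0.0185]
orientation: [-180.0, -0.0, -0.2]
force: [-0.2, -0.1, -0.3]
opening: 0.0303
gripper_force: 0.0
```

Request:
play_rows:
  deltas:
    - [0,0,0.03,0,0,0]
    - [0,0,0.05,0,0,0]
    - [0,0,0.06,0,0,0]
    - [0,0,0.06,0,0,0]
    - [0,0,0.03,0,0,0]
    - [0.0086,-0.0593,0,0,0,-0.0022]
    - [0.0086,-0.0593,0,0,0,-0.0022]
    - [0.0086,-0.0593,0,0,0,-0.0022]
    - [0.0086,-0.0593,0,0,0,-0.0022]
    - [0.0086,-0.0593,0,0,0,-0.0022]

```text
clock: 10.05
tool_pos: [0.4907, 0.2137, 0.2027]
orientation: [-180.0, -0.0, -2.2]
force: [1.4, -0.6, -0.2]
opening: 0.0308
gripper_force: 0.0
```

Request:
play_rows:
  deltas:
    - [0.0086,-0.0593,0,0,0,-0.0022]
    - [0.0086,-0.0593,0,0,0,-0.0022]
    - [0.0086,-0.0593,0,0,0,-0.0022]
    - [0.0086,-0.0593,0,0,0,-0.0022]
    - [0.0086,-0.0593,0,0,0,-0.0022]
    - [0.0086,-0.0593,0,0,0,-0.0022]
    - [0.0086,-0.0593,0,0,0,-0.0022]
    - [0.0086,-0.0593,0,0,0,-0.0022]
    - [0.0086,-0.0593,0,0,0,-0.0022]
    - [0.0086,-0.0593,0,0,0,-0.0022]
  gripper: -1

```text
clock: 11.05
tool_pos: [0.5596, -0.2609, 0.2027]
orientation: [180.0, -0.0, -6.2]
force: [1.6, 0.9, -0.3]
opening: 0.0007
gripper_force: 0.0
```

```bash
python3 - <<'E'
from h import *
o=get_obs(); print(o["tool_pos"],o["orientation"],o["opening"],o["joint_pos"].round(1))
m,p,D=shot("wrist","w5"); cv2.imwrite("pics/w5b.png",cv2.resize(p,(800,600),interpolation=cv2.INTER_CUBIC))
E
```

```text
[ 0.55960349 -0.2609122   0.20265064] [ 1.79998495e+02 -3.24596066e-02 -6.19382466e+00] 0.0007279322965097302 [ -6.9  16.   -8.8   0.  -65.2  90.7]
```

View pics/w5b.png

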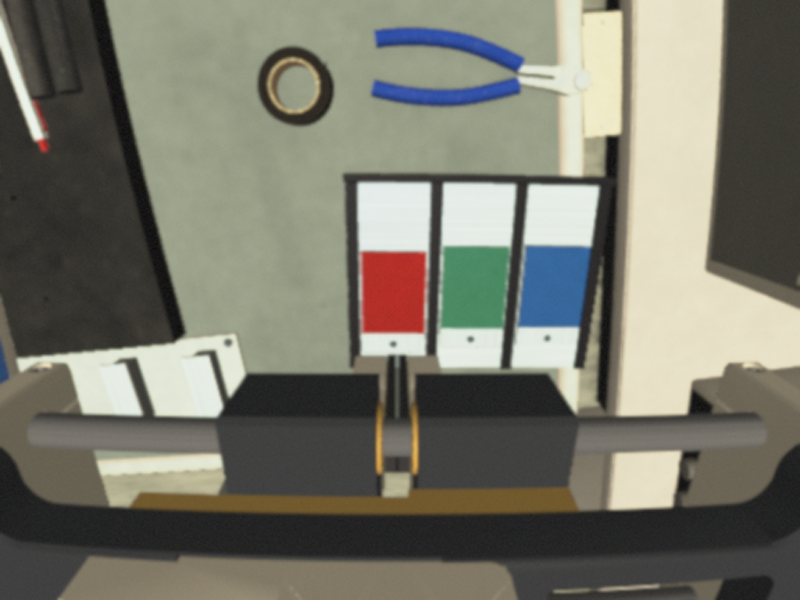

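All three panels are in view: red (394,290), green (476,287), blue (556,286). Their strips face the front edge at about y=367.

```bash
python3 - <<'E'
from h import *
m,p,D=load("w5"); k=.64
for n,q in dict(red=[(361,252),(424,251),(364,332),(427,331)],green=[(443,247),(509,247),(441,328),(507,328)],blue=[(524,246),(589,246),(519,327),(583,327)],
 lane=[(359,182),(600,182),(357,366),(580,366)]).items():
    print(n,[tuple(onz(m,u*k,v*k,.054 if n!="lane" else .052).round(4)[:2]) for u,v in q])
E
```

```text
red [(np.float64(0.5815), np.float64(-0.2374)), (np.float64(0.5773), np.float64(-0.2829)), (np.float64(0.5191), np.float64(-0.2314)), (np.float64(0.5148), np.float64(-0.2797))]
green [(np.float64(0.5788), np.float64(-0.2969)), (np.float64(0.5738), np.float64(-0.3447)), (np.float64(0.5161), np.float64(-0.2907)), (np.float64(0.5105), np.float64(-0.3414))]
blue [(np.float64(0.5734), np.float64(-0.3556)), (np.float64(0.5686), np.float64(-0.4037)), (np.float64(0.5103), np.float64(-0.3507)), (np.float64(0.5048), np.float64(-0.4008))]
lane [(np.float64(0.6306), np.float64(-0.2423)), (np.float64(0.6137), np.float64(-0.4117)), (np.float64(0.4899), np.float64(-0.2218)), (np.float64(0.4699), np.float64(-0.4004))]
```

Request:
play_rows:
  deltas:
    - [0,0.0034,-0.05,0,0,0]
    - [0,0,-0.05,0,0,0]
    - [0,0,-0.05,0,0,0]
    - [0,0,0,0,0,0]

```text
clock: 11.5
tool_pos: [0.5555, -0.2553, 0.0771]
orientation: [-179.9, 0.6, -6.3]
force: [-0.7, 0.4, 0.2]
opening: 0.0001
gripper_force: 0.0
```

Request:
play_rows:
  deltas:
    - [0,0,-0.00375,0,0,0]
    - [0,0,-0.00375,0,0,0]
    - [0,0,-0.00375,0,0,0]
    - [0,0,0,0,0,0]

```text
clock: 11.9
tool_pos: [0.5603, -0.2561, 0.0745]
orientation: [180.0, -0.1, -6.2]
force: [-0.4, -1.0, -0.4]
opening: 0.0006
gripper_force: 0.0
```

Request:
play_rows:
  deltas:
    - [0,0,-0.00375,0,0,0]
    - [0,0,-0.00375,0,0,0]
    - [0,0,-0.0025,0,0,0]
    - [0,0,0,0,0,0]

```text
clock: 12.3
tool_pos: [0.5594, -0.2561, 0.065]
orientation: [-180.0, 0.0, -6.2]
force: [-0.1, -0.0, 0.3]
opening: 0.0002
gripper_force: 0.0
```

Request:
play_rows:
  deltas:
    - [0,0,-0.0025,0,0,0]
    - [0,0,-0.0025,0,0,0]
    - [0,0,0,0,0,0]

```text
clock: 12.6
tool_pos: [0.5594, -0.2561, 0.061]
orientation: [-180.0, 0.0, -6.2]
force: [0.2, -0.1, -0.4]
opening: 0.0002
gripper_force: 0.0
```

Request:
play_rows:
  deltas:
    - [0,0,-0.0025,0,0,0]
    - [0,0,0,0,0,0]

```text
clock: 12.8
tool_pos: [0.5595, -0.2561, 0.0591]
orientation: [-180.0, 0.0, -6.2]
force: [-0.1, 0.1, -1.0]
opening: 0.0004
gripper_force: 0.0
```

Request:
play_rows:
  deltas:
    - [0,0,-0.0025,0,0,0]
    - [0,0,0,0,0,0]

```text
clock: 13.0
tool_pos: [0.5595, -0.2561, 0.0571]
orientation: [-180.0, 0.0, -6.2]
force: [0.5, 0.2, 0.2]
opening: 0.0004
gripper_force: 0.0
```

Request:
play_rows:
  deltas:
    - [0,0,-0.00125,0,0,0]
    - [0,0,0,0,0,0]

```text
clock: 13.2
tool_pos: [0.5596, -0.2561, 0.0563]
orientation: [-180.0, 0.0, -6.2]
force: [-0.9, -0.3, 0.3]
opening: 0.0004
gripper_force: 0.0
```

Request:
play_rows:
  deltas:
    - [0,0,-0.00125,0,0,0]
    - [0,0,0,0,0,0]

```text
clock: 13.4
tool_pos: [0.5595, -0.2561, 0.0553]
orientation: [-180.0, 0.0, -6.2]
force: [0.1, 1.0, 0.9]
opening: 0.0002
gripper_force: 0.0
```

Request:
play_rows:
  deltas:
    - [0,0,-0.00125,0,0,0]
    - [0,0,0,0,0,0]

```text
clock: 13.6
tool_pos: [0.5596, -0.2561, 0.0543]
orientation: [-180.0, 0.0, -6.2]
force: [0.3, 0.5, 0.1]
opening: 0.0008
gripper_force: 0.0
```

Request:
play_rows:
  deltas:
    - [0,0,-0.00125,0,0,0]
    - [0,0,0,0,0,0]

```text
clock: 13.8
tool_pos: [0.5595, -0.2561, 0.0532]
orientation: [-180.0, 0.0, -6.2]
force: [0.0, 0.9, -0.1]
opening: 0.0006
gripper_force: 0.0
```

```bash
python3 - <<'E'
from h import *
m,p,D=shot("wrist","w6"); m2,q,D2=shot("side","s6")
o=np.zeros((600,800,3),np.uint8)
o[:,:400]=cv2.resize(p[200:320,213:293],(400,600),interpolation=cv2.INTER_CUBIC)
u,v=proj(m2,np.array([.5595,-.256,.06])); u,v=int(u),int(v); print(u,v, proj(m,np.array([.5595,-.256,.0532])))
o[:,400:]=cv2.resize(q[v-40:v+20,u-20:u+20],(400,600),interpolation=cv2.INTER_CUBIC)
cv2.imwrite("pics/c6.png",o)
for vv in range(215,262,3): print(vv,[dep(m,D,uu,vv).round(4)[[0,2]].tolist() if dep(m,D,uu,vv) is not None else None for uu in (246,253,260)])
E
```

```text
311 139 (np.float64(253.5538207176576), np.float64(238.85085241195026))
215 [[0.5771, 0.0544], [0.5767, 0.0544], [0.5762, 0.0543]]
218 [[0.5751, 0.0543], [0.5746, 0.0544], [0.5742, 0.0544]]
221 [[0.5732, 0.0546], [0.5726, 0.0544], [0.5721, 0.0544]]
224 [[0.5711, 0.0546], [0.5706, 0.0544], [0.5701, 0.0543]]
227 [[0.5695, 0.0555], [0.5689, 0.0551], [0.5686, 0.0555]]
230 [[0.5708, 0.0625], [0.5687, 0.059], [0.5694, 0.0615]]
233 [[0.5711, 0.067], [0.5687, 0.0632], [0.5697, 0.066]]
236 [[0.571, 0.0707], [0.5688, 0.0673], [0.5698, 0.07]]
239 [[0.571, 0.0743], [0.5686, 0.0706], [0.5697, 0.0735]]
242 [[0.5695, 0.075], [0.5689, 0.0747], [0.5685, 0.0748]]
245 [[0.5676, 0.075], [0.5685, 0.0774], [0.5685, 0.0782]]
248 [[0.5686, 0.0802], [0.5683, 0.0803], [0.5686, 0.0816]]
251 [[0.5704, 0.0864], [0.5691, 0.0848], [0.5695, 0.0862]]
254 [[0.5704, 0.0895], [0.5698, 0.089], [0.5697, 0.0895]]
257 [[0.5706, 0.0927], [0.5696, 0.0916], [0.5695, 0.0921]]
260 [[0.5706, 0.0954], [0.5695, 0.0943], [0.5693, 0.0944]]
```

View pics/c6.png

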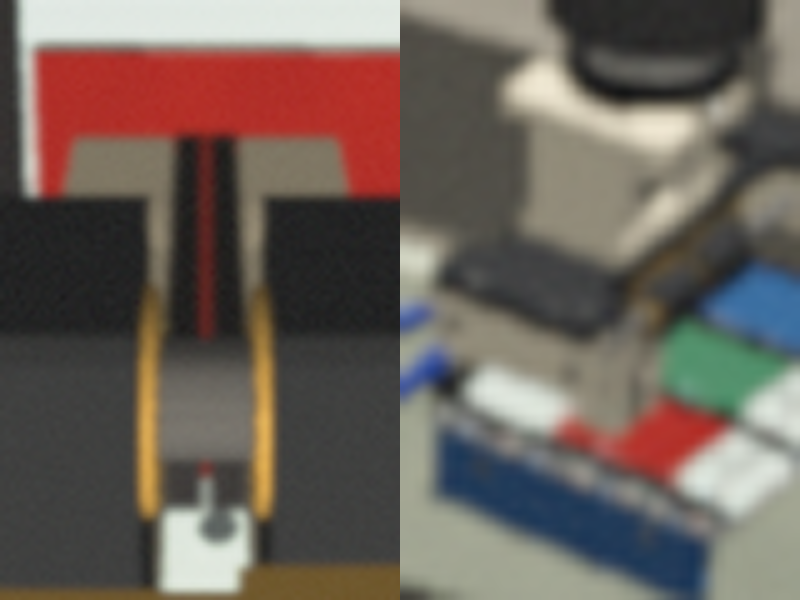

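Depth puts the fingertips at about z=0.055 with the TCP reading 0.053, so I treat the TCP reading as the fingertip. Continue down to contact.

Request:
play_rows:
  deltas:
    - [0,0,-0.00125,0,0,0]
    - [0,0,0,0,0,0]

```text
clock: 14.1
tool_pos: [0.5596, -0.2561, 0.0523]
orientation: [180.0, -0.0, -6.2]
force: [-0.9, 0.3, 0.1]
opening: 0.0006
gripper_force: 0.0
```

Request:
play_rows:
  deltas:
    - [0,0,-0.00125,0,0,0]
    - [0,0,0,0,0,0]

```text
clock: 14.3
tool_pos: [0.5597, -0.2561, 0.0522]
orientation: [180.0, -0.0, -6.2]
force: [-2.0, 1.3, 7.1]
opening: 0.0005
gripper_force: 3.6
```

Request:
play_rows:
  deltas:
    - [-0.0117,0.0013,0,0,0,0]
    - [-0.0117,0.0013,0,0,0,0]
    - [-0.0117,0.0013,0,0,0,0]
    - [-0.0117,0.0013,0,0,0,0]
    - [-0.0117,0.0013,0,0,0,0]
    - [0,0,0,0,0,0]

```text
clock: 14.9
tool_pos: [0.5118, -0.2509, 0.0522]
orientation: [180.0, -0.1, -6.2]
force: [-1.3, 0.3, 9.1]
opening: 0.0009
gripper_force: 4.3
```

Request:
play_rows:
  deltas:
    - [0,0,0.025,0,0,0]
    - [0,0,0.05,0,0,0]
    - [-0.027,0.0017,0.025,0,0,0]
    - [-0.027,0.0017,0,0,0,0]
    - [0,0,0,0,0,0]
    - [0,0,0,0,0,0]
  gripper: 0.5

```text
clock: 15.5
tool_pos: [0.4683, -0.248, 0.1312]
orientation: [-180.0, 0.0, -6.2]
force: [-0.0, 0.7, -0.1]
opening: 0.0427
gripper_force: 0.0
```

```bash
python3 - <<'E'
from h import *
o=get_obs(); print(o["tool_pos"],o["orientation"],o["opening"])
m,p,D=shot("wrist","w7"); cv2.imwrite("pics/w7b.png",cv2.resize(p,(800,600),interpolation=cv2.INTER_CUBIC))
E
```

```text
[ 0.46834468 -0.24804324  0.13123512] [-1.79984470e+02  4.06928407e-02 -6.20321889e+00] 0.04266798867314135
```

View pics/w7b.png

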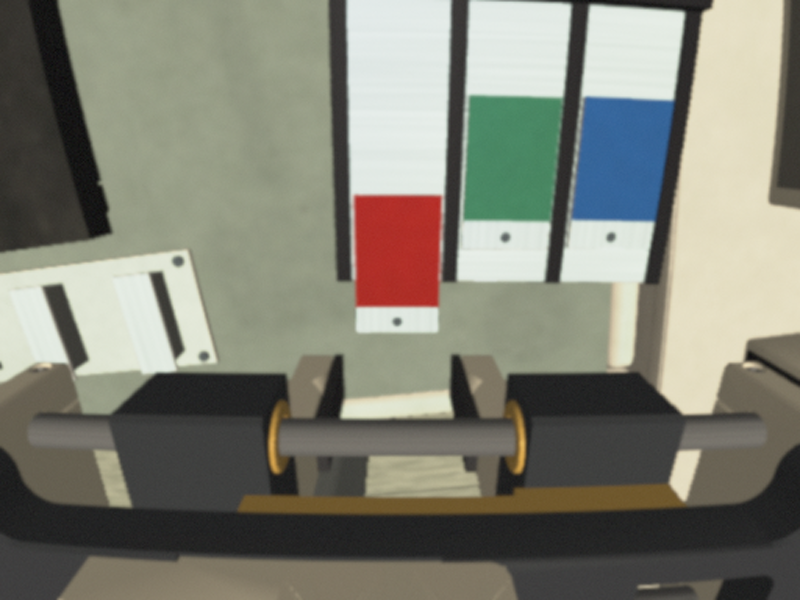

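The red panel now overhangs: colour (355–441, 195–306), strip down to y=332, front edge at y=281.

```bash
cat >> h.py <<'E'
def panel(m,p,col,z=.054):
    hsv=cv2.cvtColor(p,cv2.COLOR_BGR2HSV); lo,hi=dict(red=((0,150,90),(8,255,255)),green=((60,90,60),(85,255,255)),blue=((100,130,90),(115,255,255)))[col]
    M=cv2.inRange(hsv,lo,hi); n,L,S,c=cv2.connectedComponentsWithStats(M)
    ok=[i for i in range(1,n) if S[i,4]>600]; out=[]
    for i in ok:
        cs,_=cv2.findContours((L==i).astype(np.uint8),0,1); pts=max(cs,key=len)[:,0]
        W=np.array([onz(m,u,v,z)[:2] for u,v in pts]).astype(np.float32)*1000
        out.append((S[i,4],cv2.minAreaRect(W)))
    return out
E
python3 - <<'E'
from h import *
m,p,D=load("w7")
for c in("red","green","blue"): print(c,panel(m,p,c))
k=.64
for u,v in [(356,332),(439,332),(397,332),(345,281),(640,283),(450,281)]: print(onz(m,u*k,v*k,.052).round(4))
E
```

```text
red [(np.int32(3634), ((502.2370910644531, -251.73941040039062), (46.16904830932617, 61.422603607177734), 83.43492126464844))]
green [(np.int32(4309), ((545.4985961914062, -317.4093017578125), (46.82582092285156, 61.77402114868164), 83.42385864257812))]
blue [(np.int32(4174), ((539.6515502929688, -377.5268859863281), (48.01887512207031, 61.774085998535156), 83.45177459716797))]
[ 0.4564 -0.2225  0.052 ]
[ 0.4511 -0.2718  0.052 ]
[ 0.4538 -0.2468  0.052 ]
[ 0.4884 -0.2205  0.052 ]
[ 0.4689 -0.3922  0.052 ]
[ 0.482  -0.2805  0.052 ]
```

Request:
play_rows:
  deltas:
    - [0,0,-0.03,0,0,0]
    - [0,0,-0.03,0,0,0]
    - [0,0,-0.03,0,0,0]
    - [0,0,-0.024,0,0,0]
    - [0,0,0,0,0,0]

```text
clock: 16.05
tool_pos: [0.4676, -0.2478, 0.037]
orientation: [-180.0, 0.4, -6.2]
force: [0.4, 0.5, -0.0]
opening: 0.066
gripper_force: 0.0
```

Request:
play_rows:
  deltas:
    - [0,0,0,0,0,0]
    - [0,0,0,0,0,0]
    - [0,0,0,0,0,0]
    - [0,0,0,0,0,0]
    - [0,0,0,0,0,0]
  gripper: -1

```text
clock: 16.55
tool_pos: [0.4704, -0.2483, 0.041]
orientation: [180.0, -0.1, -6.2]
force: [0.8, 0.6, 1.3]
opening: 0.0474
gripper_force: 30.0
```

Request:
play_rows:
  deltas:
    - [0,0,0.015,0,0,0]
    - [0,0,0.05,0,0,0]
    - [0,0,0.06,0,0,0]
    - [0,0,0.06,0,0,0]
    - [-0.0083,0.0517,0.015,0,0,0.0057]
    - [-0.0083,0.0517,0,0,0,0.0057]
    - [-0.0083,0.0517,0,0,0,0.0057]
    - [-0.0083,0.0517,0,0,0,0.0057]
    - [-0.0083,0.0517,0,0,0,0.0057]
    - [-0.0083,0.0517,0,0,0,0.0057]

```text
clock: 17.55
tool_pos: [0.4289, 0.0013, 0.2012]
orientation: [-180.0, -0.1, 0.0]
force: [1.9, 0.6, 0.1]
opening: 0.0475
gripper_force: 30.0
```

```bash
python3 - <<'E'
from h import *
o=get_obs(); print(o["tool_pos"],o["orientation"],o["opening"],o["gripper_force"])
m,p,D=shot("wrist","w8"); cv2.imwrite("pics/w8b.png",cv2.resize(p,(800,600),interpolation=cv2.INTER_CUBIC))
E
```

```text
[0.42893033 0.00126543 0.20119043] [-1.79971167e+02 -5.64927457e-02  6.85517669e-03] 0.04748293255625976 29.99576210975647
```

View pics/w8b.png

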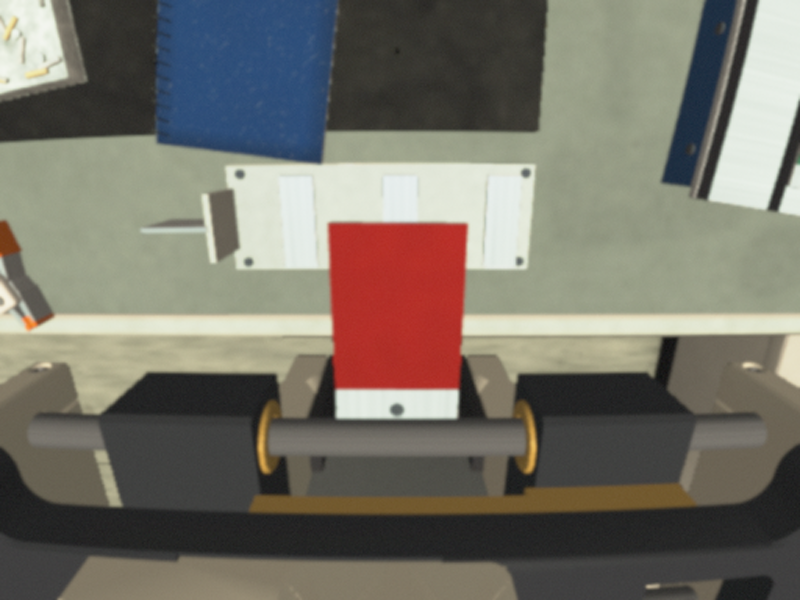

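The red panel is held square. Rack beds: left at (297,222), middle (400,~), right (504,222); base corners (226,165), (535,165), (527,269), (236,269); tab at (142–205,230).

```bash
python3 - <<'E'
from h import *
m,p,D=load("w8"); k=.64
for n,pts,z in [("base",[(226,165),(535,165),(527,269),(236,269)],.005),("bedL",[(280,176),(313,176),(316,268),(287,268)],.03),("bed2 far",[(383,176),(417,176)],.03),("bedR",[(488,176),(522,176),(513,268),(482,268)],.03),("tab",[(141,231),(205,229)],.058),("wall",[(203,190),(210,262)],.057)]:
    print(n,[onz(m,u*k,v*k,z)[:2].round(4).tolist() for u,v in pts])
for u,v in [(297,222),(504,222),(400,200)]: print(dep(m,D,u*k,v*k).round(4))
r=panel(m,p,"red",.2012+.013); print(r)
E
```

```text
base [[0.5094, 0.1376], [0.5092, -0.109], [0.4238, -0.11], [0.4236, 0.1384]]
bedL [[0.5012, 0.088], [0.501, 0.0633], [0.4306, 0.0647], [0.4307, 0.0878]]
bed2 far [[0.5009, 0.0113], [0.5009, -0.0139]]
bedR [[0.5012, -0.0667], [0.5015, -0.0922], [0.4309, -0.0909], [0.4308, -0.0662]]
tab [[0.4655, 0.1852], [0.4664, 0.1374]]
wall [[0.4935, 0.1359], [0.4421, 0.1372]]
[0.467  0.0773 0.0306]
[ 0.4672 -0.0809  0.0308]
[ 0.4833 -0.0014  0.0303]
[(np.int32(8709), ((461.4089660644531, 1.3266067504882812), (62.32408142089844, 48.965999603271484), 0.06704021990299225))]
```

Request:
play_rows:
  deltas:
    - [0.0088,0.047,0,0,0,0]
    - [0.0088,0.047,0,0,0,0]
    - [0,0,-0.048,0,0,0]
    - [0,0,-0.048,0,0,0]
    - [0,0,-0.048,0,0,0]
    - [0,0,-0.045,0,0,0]
    - [0,0,0,0,0,0]
    - [0,0,0,0,0,0]

```text
clock: 18.4
tool_pos: [0.444, 0.075, 0.0498]
orientation: [179.9, 0.0, 0.0]
force: [-0.3, 0.5, -0.3]
opening: 0.0468
gripper_force: 30.0
```

Request:
play_rows:
  deltas:
    - [-0.0014,0.0019,-0.005,0,0,0]
    - [0,0,-0.004,0,0,0]
    - [0,0,-0.0025,0,0,0]
    - [0,0,0,0,0,0]

```text
clock: 18.8
tool_pos: [0.4429, 0.0768, 0.0402]
orientation: [-180.0, -0.0, -0.0]
force: [-0.1, 1.0, -0.2]
opening: 0.0468
gripper_force: 30.0
```

Request:
play_rows:
  deltas:
    - [0,0,-0.0012,0,0,0]
    - [0,0,0,0,0,0]

```text
clock: 19.0
tool_pos: [0.4428, 0.0767, 0.0389]
orientation: [-180.0, -0.0, -0.0]
force: [0.0, 0.1, 0.2]
opening: 0.0473
gripper_force: 30.0
```

Request:
play_rows:
  deltas:
    - [0,0,0,0,0,0]
    - [0,0,0,0,0,0]
    - [0,0,0,0,0,0]
  gripper: 0.3

```text
clock: 19.3
tool_pos: [0.4428, 0.0767, 0.0389]
orientation: [180.0, -0.0, -0.0]
force: [0.3, -0.0, -0.1]
opening: 0.0567
gripper_force: 0.0
```

Request:
play_rows:
  deltas:
    - [0,0,0.02,0,0,0]
    - [0,0,0.05,0,0,0]
    - [0,0,0.06,0,0,0]
    - [0,0,0.06,0,0,0]
    - [-0.03,0,0.01,0,0,0]
    - [0,0,0,0,0,0]

```text
clock: 19.9
tool_pos: [0.418, 0.0769, 0.201]
orientation: [-179.8, -0.2, -0.0]
force: [0.7, -0.3, -0.0]
opening: 0.057
gripper_force: 0.0
```

```bash
python3 - <<'E'
from h import *
o=get_obs(); print(o["tool_pos"],o["orientation"],o["opening"],o["gripper_force"])
m,p,D=shot("wrist","w9"); print(panel(m,p,"red",.034))
E
```

```text
[0.41797955 0.07689617 0.20095562] [-1.79824070e+02 -1.90900535e-01 -2.49473701e-02] 0.056960122778370995 0.0
[(np.int32(2055), ((475.24859619140625, 76.28235626220703), (60.494789123535156, 44.788333892822266), 0.055899377912282944))]
```

Request:
play_rows:
  deltas:
    - [0.0192,-0.0549,0,0,0,-0.0038]
    - [0.0192,-0.0549,0,0,0,-0.0038]
    - [0.0192,-0.0549,0,0,0,-0.0038]
    - [0.0192,-0.0549,0,0,0,-0.0038]
    - [0.0192,-0.0549,0,0,0,-0.0038]
    - [0.0192,-0.0549,0,0,0,-0.0038]
    - [0.0192,-0.0549,0,0,0,-0.0038]
    - [0.0192,-0.0549,0,0,0,-0.0038]
    - [0.0192,-0.0549,0,0,0,-0.0038]
    - [0,0,0,0,0,0]
  gripper: -1

```text
clock: 20.95
tool_pos: [0.5574, -0.3234, 0.1955]
orientation: [180.0, 0.2, -6.4]
force: [-0.4, 0.4, -0.7]
opening: 0.0005
gripper_force: 0.0
```

Request:
play_rows:
  deltas:
    - [0,0,-0.05,0,0,0]
    - [0,0,-0.05,0,0,0]
    - [0,0,-0.05,0,0,0]
    - [0,0,-0.028,0,0,0]
    - [0,0,0,0,0,0]
    - [0,0,0,0,0,0]

```text
clock: 21.55
tool_pos: [0.5563, -0.3183, 0.0547]
orientation: [-180.0, 0.1, -6.2]
force: [0.2, 0.4, 0.2]
opening: 0.0008
gripper_force: 0.0
```

Request:
play_rows:
  deltas:
    - [0,0,-0.0015,0,0,0]
    - [0,0,-0.0015,0,0,0]
    - [0,0,-0.0012,0,0,0]
    - [0,0,0,0,0,0]

```text
clock: 21.95
tool_pos: [0.5569, -0.3185, 0.0529]
orientation: [-180.0, 0.0, -6.2]
force: [-0.1, 1.2, -1.0]
opening: 0.0005
gripper_force: 0.0
```

Request:
play_rows:
  deltas:
    - [0,0,-0.001,0,0,0]
    - [0,0,0,0,0,0]

```text
clock: 22.15
tool_pos: [0.5571, -0.3186, 0.0523]
orientation: [180.0, -0.0, -6.2]
force: [-0.2, 0.1, -0.2]
opening: 0.0001
gripper_force: 0.0
```

Request:
play_rows:
  deltas:
    - [0,0,-0.001,0,0,0]
    - [0,0,0,0,0,0]

```text
clock: 22.35
tool_pos: [0.5571, -0.3186, 0.0523]
orientation: [180.0, -0.0, -6.2]
force: [-1.1, 1.6, 5.4]
opening: -0.0001
gripper_force: 2.8
```

Request:
play_rows:
  deltas:
    - [-0.0106,0.0012,0,0,0,0]
    - [-0.0106,0.0012,0,0,0,0]
    - [-0.0106,0.0012,0,0,0,0]
    - [-0.0106,0.0012,0,0,0,0]
    - [-0.0106,0.0012,0,0,0,0]
    - [-0.0106,0.0012,0,0,0,0]
    - [0,0,0,0,0,0]

```text
clock: 23.05
tool_pos: [0.505, -0.3129, 0.0522]
orientation: [180.0, -0.0, -6.2]
force: [0.1, 0.9, 7.8]
opening: 0.0005
gripper_force: 4.1
```

Request:
play_rows:
  deltas:
    - [0,0,0.025,0,0,0]
    - [0,0,0.05,0,0,0]
    - [-0.027,0.003,0.025,0,0,0]
    - [-0.027,0.003,0,0,0,0]
    - [0,0,0,0,0,0]
    - [0,0,0,0,0,0]
  gripper: 0.5

```text
clock: 23.65
tool_pos: [0.4614, -0.3077, 0.1311]
orientation: [-180.0, 0.1, -6.2]
force: [0.6, -0.9, 0.4]
opening: 0.043
gripper_force: 0.0
```

```bash
python3 - <<'E'
from h import *
o=get_obs(); print(o["tool_pos"],o["orientation"],o["opening"])
m,p,D=shot("wrist","w10")
for c in("red","green","blue"): print(c,panel(m,p,c))
E
```

```text
[ 0.46138157 -0.30772123  0.13113447] [-1.79970527e+02  7.07192375e-02 -6.21652336e+00] 0.043002769787989364
red []
green [(np.int32(3639), ((495.570556640625, -311.9084777832031), (46.11919403076172, 61.370399475097656), 82.56138610839844))]
blue [(np.int32(4330), ((539.7310180664062, -377.0199890136719), (46.62632751464844, 61.628440856933594), 83.52935791015625))]
```

Request:
play_rows:
  deltas:
    - [0,0,-0.03,0,0,-0.003]
    - [0,0,-0.03,0,0,0]
    - [0,0,-0.03,0,0,0]
    - [0,0,-0.023,0,0,0]
    - [0,0,0,0,0,0]
    - [0,0,0,0,0,0]

```text
clock: 24.3
tool_pos: [0.4629, -0.3081, 0.0406]
orientation: [180.0, 0.1, -6.7]
force: [0.8, -0.4, 0.1]
opening: 0.0654
gripper_force: 0.0
```

Request:
play_rows:
  deltas:
    - [0,0,0,0,0,0]
    - [0,0,0,0,0,0]
    - [0,0,0,0,0,0]
    - [0,0,0,0,0,0]
    - [0,0,0,0,0,0]
  gripper: -1

```text
clock: 24.8
tool_pos: [0.4634, -0.3082, 0.0417]
orientation: [180.0, -0.1, -6.7]
force: [-1.1, -0.1, 2.7]
opening: 0.0473
gripper_force: 30.0
```

Request:
play_rows:
  deltas:
    - [0,0,0.015,0,0,0]
    - [0,0,0.05,0,0,0]
    - [0,0,0.06,0,0,0]
    - [-0.0036,0.0548,0,0,0,0.0053]
    - [-0.0036,0.0548,0,0,0,0.0053]
    - [-0.0036,0.0548,0,0,0,0.0053]
    - [-0.0036,0.0548,0,0,0,0.0053]
    - [-0.0036,0.0548,0,0,0,0.0053]
    - [-0.0036,0.0548,0,0,0,0.0053]
    - [-0.0036,0.0548,0,0,0,0.0053]

```text
clock: 25.8
tool_pos: [0.4422, 0.0004, 0.142]
orientation: [-180.0, -0.0, -0.0]
force: [1.0, 0.2, 0.1]
opening: 0.0471
gripper_force: 30.0
```

```bash
python3 - <<'E'
from h import *
o=get_obs(); print(o["tool_pos"],o["orientation"],o["opening"],o["gripper_force"])
m,p,D=shot("wrist","w11"); o=get_obs(); print(o["tool_pos"],panel(m,p,"green",o["tool_pos"][2]+.0123), panel(m,p,"red",.034))
E
```

```text
[0.44221736 0.00044476 0.14197751] [-1.79980010e+02 -4.78377117e-02 -4.16218025e-03] 0.047110536106199453 29.99577909708023
[0.44280904 0.00494916 0.14228938] [(np.int32(8619), ((474.9054260253906, 0.6449260711669922), (61.808589935302734, 48.85249710083008), 0.052338503301143646))] [(np.int32(2836), ((475.14617919921875, 76.33883666992188), (45.71876525878906, 61.01372146606445), 89.87528991699219))]
```

Request:
play_rows:
  deltas:
    - [0,0,-0.03,0,0,0]
    - [0,0,0,0,0,0]
    - [0,0,0,0,0,0]

```text
clock: 26.15
tool_pos: [0.4424, -0.0015, 0.1175]
orientation: [180.0, 0.1, -0.0]
force: [-0.2, -0.5, -0.4]
opening: 0.0472
gripper_force: 30.0
```

Request:
play_rows:
  deltas:
    - [0,0,-0.04,0,0,0]
    - [0,0,-0.04,0,0,0]
    - [0,0,-0.013,0,0,0]
    - [0,0,0,0,0,0]
    - [0,0,0,0,0,0]

```text
clock: 26.65
tool_pos: [0.4437, -0.0013, 0.0438]
orientation: [-180.0, -0.1, -0.1]
force: [-0.2, -0.0, 0.3]
opening: 0.047
gripper_force: 30.0
```

Request:
play_rows:
  deltas:
    - [-0.0012,0,-0.004,0,0,0]
    - [0,0,-0.0025,0,0,0]
    - [0,0,0,0,0,0]

```text
clock: 26.95
tool_pos: [0.442, -0.0011, 0.0378]
orientation: [-180.0, -0.0, -0.0]
force: [-0.2, -0.1, -0.7]
opening: 0.0472
gripper_force: 30.0
```

Request:
play_rows:
  deltas:
    - [0.0008,0,0,0,0,0]
    - [0,0,0,0,0,0]

```text
clock: 27.15
tool_pos: [0.4426, -0.001, 0.0377]
orientation: [-180.0, -0.0, -0.0]
force: [-1.1, 0.6, -1.0]
opening: 0.0473
gripper_force: 30.0
```

Request:
play_rows:
  deltas:
    - [0,0,0,0,0,0]
    - [0,0,0,0,0,0]
    - [0,0,0,0,0,0]
  gripper: 0.3

```text
clock: 27.45
tool_pos: [0.4424, -0.0012, 0.0375]
orientation: [180.0, 0.0, -0.0]
force: [0.4, -0.1, 0.5]
opening: 0.0566
gripper_force: 0.0
```

Request:
play_rows:
  deltas:
    - [0,0,0.02,0,0,0]
    - [0,0,0.05,0,0,0]
    - [0,0,0.06,0,0,0]
    - [0,0,0.06,0,0,0]
    - [-0.03,0,0.01,0,0,0]
    - [0,0,0,0,0,0]

```text
clock: 28.05
tool_pos: [0.4176, -0.001, 0.1995]
orientation: [-179.9, -0.2, -0.0]
force: [-0.2, -0.7, -0.2]
opening: 0.0569
gripper_force: 0.0
```

```bash
python3 - <<'E'
from h import *
o=get_obs(); print(o["tool_pos"],o["orientation"],o["opening"],o["gripper_force"])
m,p,D=shot("wrist","w12"); print(panel(m,p,"green",.034), panel(m,p,"red",.034))
E
```

```text
[ 0.41759093 -0.00098861  0.19951968] [-1.79861328e+02 -2.11032681e-01 -4.78617816e-02] 0.056914541069700654 0.0
[(np.int32(2089), ((475.05609130859375, -1.2026824951171875), (60.23513412475586, 44.59360122680664), 0.029549529775977135))] [(np.int32(2052), ((475.28411865234375, 76.49279022216797), (45.22990417480469, 60.43980407714844), 89.65821075439453))]
```

Request:
play_rows:
  deltas:
    - [0.0185,-0.0523,0,0,0,-0.0038]
    - [0.0185,-0.0523,0,0,0,-0.0038]
    - [0.0185,-0.0523,0,0,0,-0.0038]
    - [0.0185,-0.0523,0,0,0,-0.0038]
    - [0.0185,-0.0523,0,0,0,-0.0038]
    - [0.0185,-0.0523,0,0,0,-0.0038]
    - [0.0185,-0.0523,0,0,0,-0.0038]
    - [0.0185,-0.0523,0,0,0,-0.0038]
    - [0.0185,-0.0523,0,0,0,-0.0038]
    - [0,0,0,0,0,0]
  gripper: -1

```text
clock: 29.1
tool_pos: [0.552, -0.3822, 0.1937]
orientation: [180.0, 0.2, -6.4]
force: [-0.5, 1.3, -0.5]
opening: 0.0005
gripper_force: 0.0
```

Request:
play_rows:
  deltas:
    - [0,0,-0.05,0,0,0]
    - [0,0,-0.05,0,0,0]
    - [0,0,-0.05,0,0,0]
    - [0,0,-0.028,0,0,0]
    - [0,0,0,0,0,0]
    - [0,0,0,0,0,0]

```text
clock: 29.7
tool_pos: [0.5511, -0.3773, 0.0535]
orientation: [-180.0, 0.1, -6.2]
force: [-0.8, -0.1, 1.0]
opening: 0.0004
gripper_force: 0.0
```

Request:
play_rows:
  deltas:
    - [0,0,-0.0015,0,0,0]
    - [0,0,0,0,0,0]
    - [0,0,0,0,0,0]

```text
clock: 30.0
tool_pos: [0.5515, -0.3777, 0.0535]
orientation: [-180.0, 0.0, -6.2]
force: [0.3, -0.5, 0.7]
opening: 0.0002
gripper_force: 0.0
```

Request:
play_rows:
  deltas:
    - [0,0,-0.0015,0,0,0]
    - [0,0,0,0,0,0]

```text
clock: 30.2
tool_pos: [0.5515, -0.3777, 0.0525]
orientation: [-180.0, 0.0, -6.2]
force: [-0.6, 0.0, 1.0]
opening: 0.0001
gripper_force: 0.0
```

Request:
play_rows:
  deltas:
    - [0,0,-0.001,0,0,0]
    - [0,0,0,0,0,0]

```text
clock: 30.4
tool_pos: [0.5517, -0.3778, 0.0523]
orientation: [180.0, -0.0, -6.2]
force: [-1.2, -0.1, 2.7]
opening: 0.0004
gripper_force: 1.7
```

Contact; a touch more pressure, then slide 52 mm.

Request:
play_rows:
  deltas:
    - [0,0,-0.0006,0,0,0]
    - [-0.0108,0.0012,0,0,0,0]
    - [-0.0108,0.0012,0,0,0,0]
    - [-0.0108,0.0012,0,0,0,0]
    - [-0.0108,0.0012,0,0,0,0]
    - [-0.0108,0.0012,0,0,0,0]
    - [-0.0108,0.0012,0,0,0,0]
    - [0,0,0,0,0,0]

```text
clock: 31.2
tool_pos: [0.4988, -0.3721, 0.0523]
orientation: [180.0, -0.1, -6.2]
force: [-1.2, -0.9, 6.9]
opening: 0.0001
gripper_force: 3.8
```

Request:
play_rows:
  deltas:
    - [0,0,0.025,0,0,0]
    - [0,0,0.05,0,0,0]
    - [-0.027,0.003,0.025,0,0,0]
    - [-0.027,0.003,0,0,0,0]
    - [0,0,0,0,0,0]
    - [0,0,0,0,0,0]
  gripper: 0.5

```text
clock: 31.8
tool_pos: [0.4553, -0.3669, 0.1311]
orientation: [-180.0, 0.1, -6.2]
force: [0.8, 0.2, 0.9]
opening: 0.0426
gripper_force: 0.0
```

```bash
python3 - <<'E'
from h import *
o=get_obs(); print(o["tool_pos"],o["orientation"],o["opening"])
m,p,D=shot("wrist","w13")
for c in("red","green","blue"): print(c,panel(m,p,c))
E
```

```text
[ 0.45526772 -0.36687055  0.13113705] [-1.79971569e+02  5.31575544e-02 -6.23604795e+00] 0.042639629169415987
red []
green []
blue [(np.int32(3667), ((488.918212890625, -371.37713623046875), (45.978553771972656, 61.54776382446289), 83.40129852294922))]
```

Request:
play_rows:
  deltas:
    - [0,-0.0008,-0.03,0,0,0]
    - [0,0,-0.03,0,0,0]
    - [0,0,-0.03,0,0,0]
    - [0,0,-0.023,0,0,0]
    - [0,0,0,0,0,0]
    - [0,0,0,0,0,0]

```text
clock: 32.45
tool_pos: [0.4566, -0.3678, 0.0405]
orientation: [-180.0, 0.1, -6.2]
force: [-0.3, 0.8, -0.2]
opening: 0.0657
gripper_force: 0.0
```

Request:
play_rows:
  deltas:
    - [0,0,0,0,0,0]
    - [0,0,0,0,0,0]
    - [0,0,0,0,0,0]
    - [0,0,0,0,0,0]
    - [0,0,0,0,0,0]
  gripper: -1

```text
clock: 32.95
tool_pos: [0.457, -0.368, 0.0417]
orientation: [180.0, -0.1, -6.2]
force: [-0.3, 0.2, 3.0]
opening: 0.0467
gripper_force: 30.0
```

Request:
play_rows:
  deltas:
    - [0,0,0.015,0,0,0]
    - [0,0,0.05,0,0,0]
    - [0,0,0.06,0,0,0]
    - [-0.0025,0.0516,0,0,0,0.0049]
    - [-0.0025,0.0516,0,0,0,0.0049]
    - [-0.0025,0.0516,0,0,0,0.0049]
    - [-0.0025,0.0516,0,0,0,0.0049]
    - [-0.0025,0.0516,0,0,0,0.0049]
    - [-0.0025,0.0516,0,0,0,0.0049]
    - [-0.0025,0.0516,0,0,0,0.0049]

```text
clock: 33.95
tool_pos: [0.4421, -0.0774, 0.1418]
orientation: [-180.0, -0.0, 0.0]
force: [0.5, -0.4, 0.0]
opening: 0.0471
gripper_force: 30.0
```

Request:
play_rows:
  deltas:
    - [0,0,-0.025,0,0,0]
    - [0,0,0,0,0,0]
    - [0,0,0,0,0,0]
    - [0,0,0,0,0,0]

```text
clock: 34.35
tool_pos: [0.4429, -0.0795, 0.1217]
orientation: [180.0, -0.0, -0.1]
force: [-0.6, -0.3, -0.5]
opening: 0.047
gripper_force: 30.0
```

```bash
python3 - <<'E'
from h import *
o=get_obs(); print(o["tool_pos"],o["orientation"],o["opening"],o["gripper_force"])
m,p,D=shot("wrist","w14"); print(panel(m,p,"blue",o["tool_pos"][2]+.0123), panel(m,p,"green",.034))
E
```

```text
[ 0.44291212 -0.0795112   0.12173646] [ 1.79992472e+02 -3.12706684e-02 -8.76748773e-02] 0.047009217227331014 29.99914437532425
[(np.int32(9199), ((549.9581298828125, 33.77839660644531), (45.568294525146484, 62.87538146972656), 81.00450134277344)), (np.int32(8551), ((474.9156188964844, -79.7306137084961), (48.50227355957031, 62.0936164855957), 89.84943389892578))] [(np.int32(3245), ((474.7196350097656, -1.1090774536132812), (61.9695930480957, 45.83753967285156), 0.39988207817077637))]
```

Request:
play_rows:
  deltas:
    - [0.0005,0.0005,-0.04,0,0,0]
    - [0,0,-0.04,0,0,0]
    - [0,0,-0.017,0,0,0]
    - [0,0,-0.003,0,0,0]
    - [0,0,-0.002,0,0,0]
    - [0,0,0,0,0,0]
    - [0,0,0,0,0,0]

```text
clock: 35.1
tool_pos: [0.4438, -0.0784, 0.0403]
orientation: [-180.0, -0.1, -0.0]
force: [0.8, -0.2, -0.3]
opening: 0.0471
gripper_force: 30.0
```

Request:
play_rows:
  deltas:
    - [-0.0005,-0.0008,-0.0015,0,0,0]
    - [0,0,0,0,0,0]
    - [0,0,-0.001,0,0,0]
    - [0,0,0,0,0,0]

```text
clock: 35.5
tool_pos: [0.4426, -0.079, 0.0374]
orientation: [-180.0, -0.0, -0.0]
force: [0.7, -0.8, -0.6]
opening: 0.0472
gripper_force: 30.0
```

Request:
play_rows:
  deltas:
    - [0,0,0,0,0,0]
    - [0,0,0,0,0,0]
    - [0,0,0,0,0,0]
  gripper: 0.3

```text
clock: 35.8
tool_pos: [0.4426, -0.079, 0.0374]
orientation: [-180.0, -0.0, -0.0]
force: [-1.1, -0.9, -0.7]
opening: 0.0559
gripper_force: 0.0
```

Request:
play_rows:
  deltas:
    - [0,0,0.02,0,0,0]
    - [0,0,0.05,0,0,0]
    - [0,0,0.06,0,0,0]
    - [0,0,0.06,0,0,0]
    - [-0.03,0.05,0.01,0,0,0]
    - [0,0.05,0,0,0,0]
    - [0,0,0,0,0,0]
    - [0,0,0,0,0,0]

```text
clock: 36.6
tool_pos: [0.4185, 0.0017, 0.1976]
orientation: [-180.0, -0.0, 0.1]
force: [-0.3, -0.5, -0.6]
opening: 0.0571
gripper_force: 0.0
```

```bash
python3 - <<'E'
from h import *
o=get_obs(); print(o["tool_pos"],o["orientation"],o["opening"],o["gripper_force"])
m,p,D=shot("wrist","w15")
for c in("red","green","blue"): print(c,panel(m,p,c,.034))
E
```

```text
[0.41848558 0.0016551  0.19758706] [-1.79984461e+02 -2.78835828e-02  1.20640746e-01] 0.057070014548069314 0.0
red [(np.int32(2100), ((474.5498046875, 76.50881958007812), (45.261192321777344, 60.32737350463867), 89.78955078125))]
green [(np.int32(2089), ((474.4700012207031, -1.2228507995605469), (59.9764289855957, 44.64957046508789), 0.15741904079914093))]
blue [(np.int32(9132), ((567.6806640625, 110.94395446777344), (120.67047119140625, 92.27225494384766), 82.1948013305664)), (np.int32(2086), ((474.832763671875, -79.26509094238281), (45.414512634277344, 60.4269905090332), 89.64415740966797))]
```

All three panels centred on their beds within 1 mm. Next, go over the clip.

Request:
play_rows:
  deltas:
    - [0.0021,0.0228,0,0,0,-0.0457]
    - [0.0021,0.0228,0,0,0,-0.0457]
    - [0.0021,0.0228,0,0,0,-0.0457]
    - [0.0021,0.0228,0,0,0,-0.0457]
    - [0.0021,0.0228,0,0,0,-0.0457]
    - [0.0021,0.0228,0,0,0,-0.0457]
    - [0.0021,0.0228,0,0,0,-0.0457]
    - [0.0021,0.0228,0,0,0,-0.0457]
    - [0.0021,0.0228,0,0,0,-0.0457]
  gripper: 0.5

```text
clock: 37.55
tool_pos: [0.4341, 0.1646, 0.1968]
orientation: [179.9, -0.0, -74.5]
force: [0.1, 0.6, 0.3]
opening: 0.0658
gripper_force: 0.0
```

Request:
play_rows:
  deltas:
    - [0.0021,0.0228,0,0,0,-0.0457]
    - [0.0021,0.0228,0,0,0,-0.0457]
    - [0.0021,0.0228,0,0,0,-0.0457]
    - [0.0021,0.0228,0,0,0,-0.0457]
    - [0.0021,0.0228,0,0,0,-0.0457]
    - [0.0021,0.0228,0,0,0,-0.0457]
    - [0.0021,0.0228,0,0,0,-0.0457]
    - [0.0021,0.0228,0,0,0,-0.0457]
    - [0.0021,0.0228,0,0,0,-0.0457]
    - [0,0,0,0,0,0]

```text
clock: 38.55
tool_pos: [0.4498, 0.3298, 0.1963]
orientation: [-180.0, -0.1, -148.4]
force: [-0.1, -0.2, -0.5]
opening: 0.0658
gripper_force: 0.0
```

```bash
python3 - <<'E'
from h import *
o=get_obs(); print(o["tool_pos"],o["orientation"],o["joint_pos"].round(1))
m,p,D=shot("wrist","w16"); cv2.imwrite("pics/w16b.png",cv2.resize(p,(800,600),interpolation=cv2.INTER_CUBIC))
E
```

```text
[0.44980875 0.329778   0.19627743] [-1.79954044e+02 -7.78126051e-02 -1.48374739e+02] [  56.4   10.8  -16.6    0.   -62.7 -114.7]
```

View pics/w16b.png

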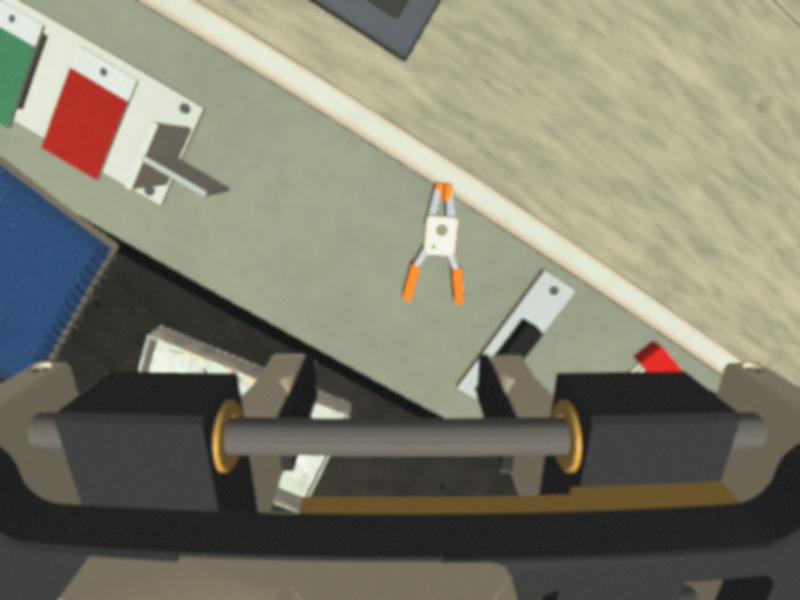

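The clip is at (440,240), jaws at (444,186), grips at (411,283) and (458,287). Bar at rest (515,330), tab ending at (227,187).

```bash
cat > clip.py <<'E'
from h import *
def clip(m,p,z=.024):
    h=cv2.cvtColor(p,cv2.COLOR_BGR2HSV); M=cv2.inRange(h,(9,150,120),(17,255,255)); n,L,S,c=cv2.connectedComponentsWithStats(M)
    return [(int(S[i,4]),c[i].round(1).tolist(),onz(m,*c[i],z).round(4)[:2].tolist()) for i in range(1,n) if S[i,4]>25]
E
python3 - <<'E'
from clip import *
m,p,D=load("w16"); k=.64
for r in clip(m,p): print(r)
for n,q,z in [("gtips",[(404,299),(413,301),(455,304),(464,302)],.024),("gfront",[(413,264),(419,267),(452,269),(459,267)],.024),("jaw",[(436,185),(452,185)],.024),("pod",[(427,217),(459,220),(456,257),(423,253)],.034),("tab",[(228,187),(180,160)],.058)]:
    print(n,[onz(m,u*k,v*k,z)[:2].round(4).tolist() for u,v in q])
for u,v in [(410,283),(458,287),(440,225),(444,190)]: print(dep(m,D,u*k,v*k).round(4))
E
```

```text
(67, [283.9, 121.4], [0.3798, 0.3275])
(132, [262.2, 180.4], [0.454, 0.3442])
(132, [292.2, 182.8], [0.4369, 0.3779])
gtips [[0.4687, 0.348], [0.4663, 0.3551], [0.4505, 0.3855], [0.4453, 0.3908]]
gfront [[0.4403, 0.3387], [0.4399, 0.344], [0.4275, 0.3671], [0.4232, 0.3709]]
jaw [[0.38, 0.3208], [0.3736, 0.331]]
pod [[0.4028, 0.3268], [0.3921, 0.3482], [0.4166, 0.362], [0.4272, 0.3389]]
tab [[0.4543, 0.1976], [0.455, 0.1614]]
[0.4546 0.3448 0.0246]
[0.4372 0.3792 0.0249]
[0.4026 0.3381 0.0347]
[0.3799 0.3279 0.0242]
```

The clip was knocked; its grip middle is now at (0.4457, 0.361), yaw about −153°. Approach it.

Request:
play_rows:
  deltas:
    - [-0.0051,0.039,-0.02,0,0,-0.0257]
    - [0,0,-0.05,0,0,0]
    - [0,0,-0.05,0,0,0]
    - [0,0,-0.05,0,0,0]
    - [0,0,-0.03,0,0,0]
    - [0,0,0,0,0,0]
    - [0,0,0,0,0,0]

```text
clock: 39.3
tool_pos: [0.4453, 0.3596, 0.0376]
orientation: [-179.9, -0.0, -152.7]
force: [-0.4, 0.9, -0.2]
opening: 0.0657
gripper_force: 0.0
```

```bash
python3 - <<'E'
from clip import *
o=get_obs(); print(o["tool_pos"],o["orientation"],o["opening"])
m,p,D=shot("wrist","w17")
for r in clip(m,p): print(r)
E
```

```text
[0.44532262 0.3596457  0.03760941] [-1.79948681e+02 -4.17376114e-02 -1.52678039e+02] 0.06567568666418729
(251, [257.5, 119.6], [0.3796, 0.328])
(365, [229.4, 229.0], [0.4539, 0.3449])
(372, [284.1, 228.8], [0.4363, 0.3784])
```

Request:
play_rows:
  deltas:
    - [0,0.0025,-0.02,0,0,0]
    - [0,0,-0.018,0,0,0]
    - [0,0,-0.003,0,0,0]
    - [0,0,0,0,0,0]
    - [0,0,0,0,0,0]

```text
clock: 39.85
tool_pos: [0.4454, 0.3631, 0.006]
orientation: [180.0, 0.1, -152.7]
force: [0.0, 0.2, -0.1]
opening: 0.0658
gripper_force: 0.0
```

Request:
play_rows:
  deltas:
    - [0,0,-0.0025,0,0,0]
    - [0,0,0,0,0,0]

```text
clock: 40.05
tool_pos: [0.4449, 0.3627, 0.0031]
orientation: [180.0, 0.0, -152.7]
force: [-0.7, -0.6, 0.1]
opening: 0.0654
gripper_force: 0.0
```

Request:
play_rows:
  deltas:
    - [0,0,0,0,0,0]
    - [0,0,0,0,0,0]
    - [0,0,0,0,0,0]
    - [0,0,0,0,0,0]
    - [0,0,0,0,0,0]
    - [0,0,0,0,0,0]
    - [0,0,0,0,0,0]
    - [0,0,0,0,0,0]
  gripper: -1

```text
clock: 40.85
tool_pos: [0.4448, 0.3625, 0.0027]
orientation: [-180.0, 0.0, -152.7]
force: [0.6, 0.1, 1.0]
opening: 0.027
gripper_force: 29.9
```

Squeezed fully (27 mm). Lift, turn to yaw −90 and go to a pre-position off the tab.

Request:
play_rows:
  deltas:
    - [0,0,0.015,0,0,0]
    - [0,0,0.06,0,0,0]
    - [0,0,0.06,0,0,0]
    - [0,0,0,0,0,0]

```text
clock: 41.25
tool_pos: [0.4474, 0.3657, 0.1182]
orientation: [179.8, 0.6, -152.6]
force: [-0.6, 1.4, -0.4]
opening: 0.0272
gripper_force: 29.9
```

Request:
play_rows:
  deltas:
    - [0.0034,-0.0113,0,0,0,0.0435]
    - [0.0034,-0.0113,0,0,0,0.0435]
    - [0.0034,-0.0113,0,0,0,0.0435]
    - [0.0034,-0.0113,0,0,0,0.0435]
    - [0.0034,-0.0113,0,0,0,0.0435]
    - [0.0034,-0.0113,0,0,0,0.0435]
    - [0.0034,-0.0113,0,0,0,0.0435]
    - [0.0034,-0.0113,0,0,0,0.0435]
    - [0,0,0,0,0,0]
    - [0,0,0,0,0,0]

```text
clock: 42.25
tool_pos: [0.4665, 0.2903, 0.1111]
orientation: [-180.0, 0.0, -90.3]
force: [-0.2, -0.1, -0.2]
opening: 0.0275
gripper_force: 29.9
```

```bash
python3 - <<'E'
from clip import *
o=get_obs(); print(o["tool_pos"],o["orientation"],o["opening"],o["gripper_force"],o["joint_pos"].round(1))
m,p,D=shot("wrist","w18"); cv2.imwrite("pics/w18b.png",cv2.resize(p[60:300,130:450],(800,600),interpolation=cv2.INTER_CUBIC))
for r in clip(m,p,o["tool_pos"][2]+.021): print(r)
E
```

```text
[0.4665473  0.29025033 0.11111991] [-1.79980131e+02  3.38564943e-02 -9.03421879e+01] 0.027499568958382146 29.928893744945526 [ 52.3  14.7 -23.9  -0.  -51.3 -52.7]
(265, [271.8, 117.9], [0.4577, 0.2137])
(232, [231.6, 117.9], [0.4774, 0.2136])
(531, [236.0, 249.2], [0.4771, 0.2862])
(508, [272.2, 248.8], [0.4564, 0.2861])
```

View pics/w18b.png

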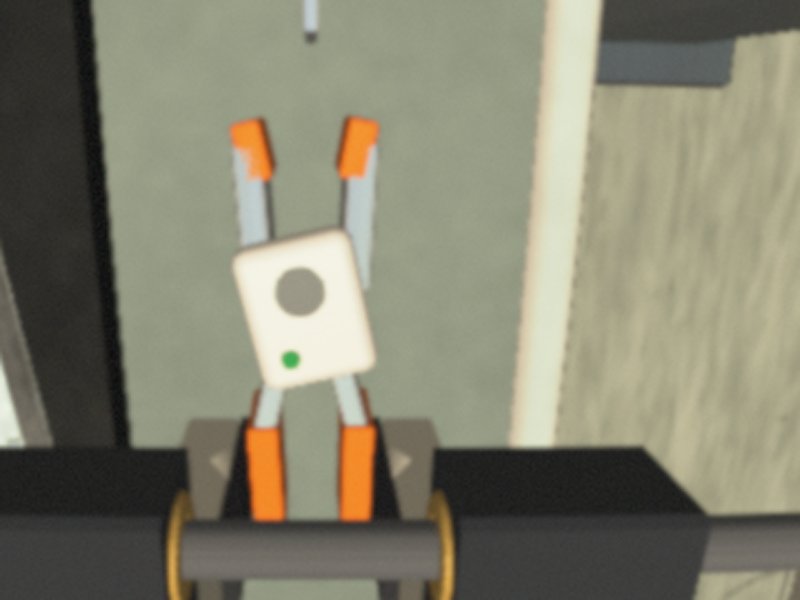

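The mouth is open wide, jaws at (252,150) and (358,150), and the tab end at (311,37) falls between them.

```bash
python3 - <<'E'
from h import *
m,p,D=load("w18"); print(onz(m,130+311*.4,60+38*.4,.058), onz(m,130+311*.4,60+5*.4,.058))
E
```

```text
[0.466078   0.18791589 0.058     ] [0.46603765 0.17897803 0.058     ]
```

Request:
play_rows:
  deltas:
    - [-0.0012,0,-0.04,0,0,0]
    - [0,0,-0.04,0,0,0]
    - [0,0,-0.02,0,0,0]
    - [0,0,-0.005,0,0,0]
    - [0,0,0,0,0,0]
    - [0,0,0,0,0,0]

```text
clock: 42.9
tool_pos: [0.466, 0.2909, 0.0275]
orientation: [-179.9, 0.1, -90.1]
force: [0.4, 0.7, -0.2]
opening: 0.0273
gripper_force: 29.9
```

Request:
play_rows:
  deltas:
    - [-0.0012,-0.0115,0,0,0,0]
    - [0,-0.0115,0,0,0,0]
    - [0,-0.0115,0,0,0,0]
    - [0,-0.0115,0,0,0,0]
    - [0,-0.0115,0,0,0,0]
    - [0,0,0,0,0,0]
    - [0,0,0,0,0,0]

```text
clock: 43.6
tool_pos: [0.4665, 0.2464, 0.0277]
orientation: [-179.8, 0.3, -90.1]
force: [1.5, 6.9, -1.1]
opening: 0.0273
gripper_force: 30.1
```

```bash
python3 - <<'E'
from clip import *
o=get_obs(); print(o["tool_pos"],o["orientation"],o["opening"],o["gripper_force"])
m,p,D=shot("wrist","w19"); cv2.imwrite("pics/w19b.png",cv2.resize(p[60:300,130:450],(640,480),interpolation=cv2.INTER_CUBIC))
for r in clip(m,p,o["tool_pos"][2]+.021): print(r)
E
```

```text
[0.4665332  0.24640701 0.02765677] [-179.76779669    0.28147267  -90.05668644] 0.0273301961557121 30.097343623638153
(196, [232.6, 117.2], [0.4773, 0.1693])
(264, [272.8, 118.5], [0.4576, 0.17])
(530, [235.9, 249.4], [0.4771, 0.2425])
(510, [272.4, 248.9], [0.4563, 0.2421])
```

View pics/w19b.png

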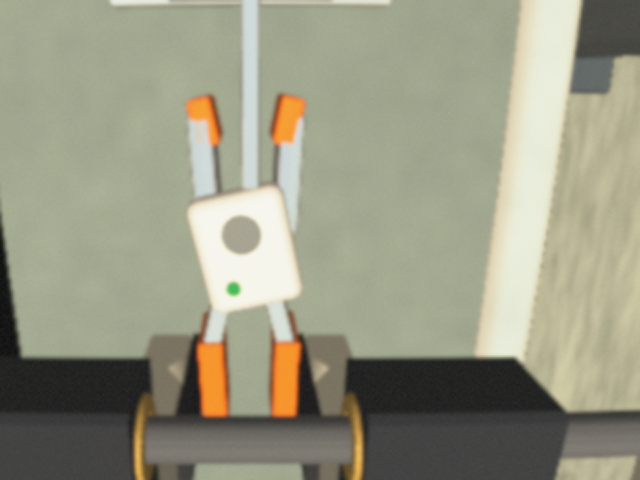

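The tab sits between the jaws (250 vs 203/289) but the hinge touches its edge (7 N), so I back off 5 mm and then release.

Request:
play_rows:
  deltas:
    - [0,0.007,0,0,0,0]
    - [0,0,0,0,0,0]
    - [0,0,0,0,0,0]

```text
clock: 43.95
tool_pos: [0.4643, 0.2491, 0.0264]
orientation: [180.0, -0.0, -90.1]
force: [-0.0, -0.4, -0.5]
opening: 0.0276
gripper_force: 30.0
```

Request:
play_rows:
  deltas:
    - [0,0,0,0,0,0]
    - [0,0,0,0,0,0]
    - [0,0,0,0,0,0]
    - [0,0,0,0,0,0]
    - [0,0,0,0,0,0]
    - [0,0,0,0,0,0]
  gripper: 0.4

```text
clock: 44.55
tool_pos: [0.4646, 0.2497, 0.0266]
orientation: [-180.0, 0.0, -90.1]
force: [0.3, -0.1, -0.5]
opening: 0.0606
gripper_force: 0.0
```

```bash
python3 - <<'E'
from clip import *
o=get_obs(); print(o["tool_pos"],o["orientation"],o["opening"],o["gripper_force"],o["force"])
m,p,D=shot("wrist","w20")
for r in clip(m,p,o["tool_pos"][2]+.021): print(r)
E
```

```text
[0.46459043 0.24973411 0.02662113] [-1.79998438e+02  2.35590479e-03 -9.00776465e+01] 0.06059288831811521 0.0 [ 0.31184812 -0.12144498 -0.52072509]
(174, [241.2, 119.3], [0.4712, 0.1739])
(221, [260.4, 120.2], [0.4618, 0.1743])
(452, [283.2, 249.2], [0.4483, 0.2458])
(453, [224.9, 249.8], [0.4816, 0.2462])
```

Jaws closed on the tab, centred at x=0.4665. Lift off and check the clip while heading to the bar.

Request:
play_rows:
  deltas:
    - [0,0,0.02,0,0,0]
    - [0,0,0.04,0,0,0]
    - [0,0,0.06,0,0,0]
    - [0,0,0.06,0,0,0]
    - [0,0,0.04,0,0,0]
    - [0,0,0,0,0,0]
    - [0,0,0,0,0,0]

```text
clock: 45.3
tool_pos: [0.4646, 0.25, 0.2032]
orientation: [-179.9, 0.1, -90.1]
force: [0.7, -0.1, -0.5]
opening: 0.0617
gripper_force: 0.0
```

```bash
python3 - <<'E'
from clip import *
o=get_obs(); print(o["tool_pos"],o["orientation"],o["opening"])
m,p,D=shot("wrist","w21"); 
for r in clip(m,p,.048): print(r, dep(m,D,*r[1]).round(4))
for c in("red",): print(c,panel(m,p,c,.034))
E
```

```text
[0.46459024 0.24995267 0.20323433] [-1.79940950e+02  1.01207946e-01 -9.00881398e+01] 0.06172229944090322
(28, [247.8, 108.3], [0.4718, 0.1738]) [0.4718 0.1738 0.0476]
(131, [239.5, 174.6], [0.482, 0.249]) [0.482  0.2489 0.0484]
(126, [268.5, 174.2], [0.448, 0.2486]) [0.448  0.2486 0.0479]
red [(np.int32(2194), ((475.34393310546875, 80.88147735595703), (36.537391662597656, 61.44057083129883), 89.73175048828125))]
```

Request:
play_rows:
  deltas:
    - [-0.0009,0.0231,0,0,0,0.0455]
    - [-0.0009,0.0231,0,0,0,0.0455]
    - [-0.0009,0.0231,0,0,0,0.0455]
    - [-0.0009,0.0231,0,0,0,0.0455]
    - [-0.0009,0.0231,0,0,0,0.0455]
    - [-0.0009,0.0231,0,0,0,0.0455]
    - [-0.0009,0.0231,0,0,0,0.0455]
    - [-0.0009,0.0231,0,0,0,0.0455]
    - [-0.0009,0.0231,0,0,0,0.0455]
    - [-0.0009,0.0231,0,0,0,0.0455]
  gripper: -0.2

```text
clock: 46.35
tool_pos: [0.4567, 0.4345, 0.2002]
orientation: [179.8, 0.1, -7.8]
force: [-1.0, 0.1, 0.1]
opening: 0.0347
gripper_force: 0.0
```

Request:
play_rows:
  deltas:
    - [-0.0009,0.0231,0,0,0,0.0455]
    - [0,0,-0.05,0,0,0]
    - [0,0,-0.05,0,0,0]
    - [0,0,-0.05,0,0,0]
    - [0,0,0,0,0,0]
    - [0,0,0,0,0,0]

```text
clock: 46.95
tool_pos: [0.4565, 0.4523, 0.0816]
orientation: [179.8, 0.1, 0.0]
force: [0.5, 0.1, 0.7]
opening: 0.0352
gripper_force: 0.0
```

```bash
python3 - <<'E'
from h import *
o=get_obs(); print(o["tool_pos"],o["orientation"],o["opening"])
m,p,D=shot("wrist","w22"); cv2.imwrite("pics/w22b.png",cv2.resize(p,(640,480)))
E
```

```text
[0.45651442 0.45229057 0.08157634] [1.79805771e+02 6.95916045e-02 3.60256395e-02] 0.03518327708384948
```

View pics/w22b.png

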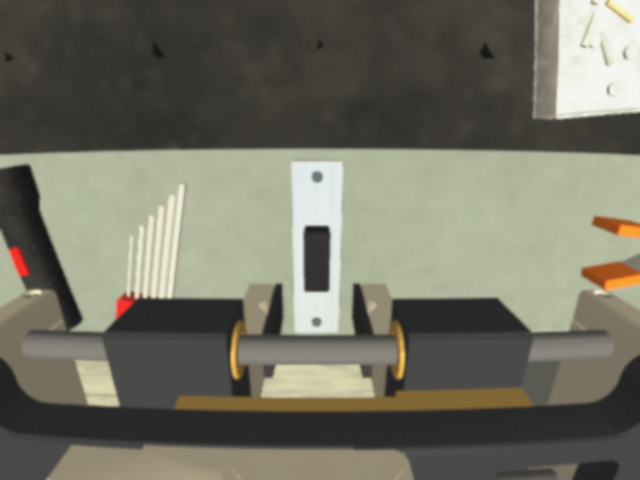

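I've used up my picture views (one over), so the rest is checked by numbers. The bar is as I left it, grip at (317,258). Descend and grip.

Request:
play_rows:
  deltas:
    - [0,0.0006,-0.035,0,0,0]
    - [0,0,-0.035,0,0,0]
    - [0,0,-0.008,0,0,0]
    - [0,0,0,0,0,0]
    - [0,0,0,0,0,0]

```text
clock: 47.5
tool_pos: [0.4576, 0.4547, 0.0224]
orientation: [-179.9, -0.1, 0.0]
force: [-0.1, -0.2, 0.9]
opening: 0.0353
gripper_force: 0.0
```

Request:
play_rows:
  deltas:
    - [0,0,0,0,0,0]
    - [0,0,0,0,0,0]
    - [0,0,0,0,0,0]
    - [0,0,0,0,0,0]
  gripper: -1

```text
clock: 47.9
tool_pos: [0.4569, 0.4538, 0.0211]
orientation: [-180.0, -0.0, 0.0]
force: [-1.9, -0.5, 6.6]
opening: 0.0176
gripper_force: 30.0
```

Engagement is shallow, so I reopen, go 8 mm lower and regrip.

Request:
play_rows:
  deltas:
    - [0,0,0,0,0,0]
    - [0,0,0,0,0,0]
    - [0,0,-0.004,0,0,0]
    - [0,0,0,0,0,0]
    - [0,0,0,0,0,0]
  gripper: -0.4

```text
clock: 48.4
tool_pos: [0.4565, 0.4533, 0.0166]
orientation: [180.0, 0.0, 0.0]
force: [0.3, -1.2, -0.5]
opening: 0.0264
gripper_force: 0.0
```

Request:
play_rows:
  deltas:
    - [0,0,-0.004,0,0,0]
    - [0,0,0,0,0,0]
    - [0,0,0,0,0,0]

```text
clock: 48.7
tool_pos: [0.4566, 0.4534, 0.0136]
orientation: [180.0, 0.0, 0.0]
force: [0.8, 0.3, 0.8]
opening: 0.0262
gripper_force: 0.0
```

Request:
play_rows:
  deltas:
    - [0,0,0,0,0,0]
    - [0,0,0,0,0,0]
    - [0,0,0,0,0,0]
    - [0,0,0,0,0,0]
  gripper: -1

```text
clock: 49.1
tool_pos: [0.4567, 0.4536, 0.0139]
orientation: [-180.0, -0.0, 0.0]
force: [0.9, -0.2, 0.4]
opening: 0.0176
gripper_force: 30.0
```

Request:
play_rows:
  deltas:
    - [0,0,0.02,0,0,0]
    - [0,0,0.06,0,0,0]
    - [0,0,0.06,0,0,0]
    - [0,0,0.06,0,0,0]
    - [0,0,0.03,0,0,0]
    - [0,0,0,0,0,0]

```text
clock: 49.7
tool_pos: [0.458, 0.4552, 0.2028]
orientation: [-179.6, -0.3, 0.0]
force: [-0.7, -0.6, -1.5]
opening: 0.0177
gripper_force: 30.0
```

Request:
play_rows:
  deltas:
    - [0.0075,-0.0602,0,0,0,-0.0334]
    - [0.0075,-0.0602,0,0,0,-0.0334]
    - [0.0075,-0.0602,0,0,0,-0.0334]
    - [0.0075,-0.0602,0,0,0,-0.0334]
    - [0.0075,-0.0602,0,0,0,-0.0334]
    - [0.0075,-0.0602,0,0,0,-0.0334]
    - [0.0075,-0.0602,0,0,0,-0.0334]
    - [0.0075,-0.0602,0,0,0,-0.0334]

```text
clock: 50.5
tool_pos: [0.5037, 0.0661, 0.1968]
orientation: [179.9, 0.0, -48.3]
force: [1.3, 0.4, -1.5]
opening: 0.0175
gripper_force: 30.0
```

Request:
play_rows:
  deltas:
    - [0.0075,-0.0602,0,0,0,-0.0334]
    - [0.0075,-0.0602,0,0,0,-0.0334]
    - [0.0075,-0.0602,0,0,0,-0.0334]
    - [0.0075,-0.0602,0,0,0,-0.0334]
    - [0.0075,-0.0602,0,0,0,-0.0334]
    - [0.0075,-0.0602,0,0,0,-0.0334]
    - [0.0075,-0.0602,0,0,0,-0.0334]
    - [0.0075,-0.0602,0,0,0,-0.0334]
    - [0,0,0,0,0,0]
    - [0,0,0,0,0,0]

```text
clock: 51.5
tool_pos: [0.5514, -0.3181, 0.1956]
orientation: [179.8, 0.1, -96.3]
force: [-0.3, 0.4, -1.9]
opening: 0.0177
gripper_force: 30.0
```

Request:
play_rows:
  deltas:
    - [0.0015,-0.001,-0.05,0,0,0]
    - [0,0,-0.05,0,0,0]
    - [0,0,-0.045,0,0,0]
    - [0,0,-0.01,0,0,0]
    - [0,0,0,0,0,0]
    - [0,0,0,0,0,0]

```text
clock: 52.1
tool_pos: [0.5552, -0.3177, 0.0756]
orientation: [-179.9, -0.0, -96.1]
force: [-0.6, -0.3, -0.9]
opening: 0.0176
gripper_force: 30.0
```

Request:
play_rows:
  deltas:
    - [-0.0015,0,-0.004,0,0,0]
    - [0,0,-0.003,0,0,0]
    - [0,0,0,0,0,0]
    - [0,0,0,0,0,0]

```text
clock: 52.5
tool_pos: [0.5528, -0.318, 0.0686]
orientation: [-180.0, -0.0, -96.2]
force: [0.1, 0.1, -1.1]
opening: 0.0174
gripper_force: 30.0
```

Request:
play_rows:
  deltas:
    - [0,0,-0.002,0,0,0]
    - [0,0,0,0,0,0]

```text
clock: 52.7
tool_pos: [0.5529, -0.318, 0.0669]
orientation: [-180.0, -0.0, -96.2]
force: [0.8, -0.1, 0.8]
opening: 0.0178
gripper_force: 30.0
```

Landed (weight gone). Release, lift and verify.

Request:
play_rows:
  deltas:
    - [0,0,0,0,0,0]
    - [0,0,0,0,0,0]
    - [0,0,0,0,0,0]
    - [0,0,0,0,0,0]
  gripper: -0.3

```text
clock: 53.1
tool_pos: [0.5527, -0.3179, 0.0666]
orientation: [180.0, -0.0, -96.2]
force: [0.1, -0.3, 0.9]
opening: 0.0304
gripper_force: 0.0
```

Request:
play_rows:
  deltas:
    - [0,0,0.02,0,0,0]
    - [0,0,0.05,0,0,0]
    - [0,0,0.06,0,0,0]
    - [0,0.04,0.04,0,0,0]
    - [0,0.04,0,0,0,0]
    - [0,0,0,0,0,0]
    - [0,0,0,0,0,0]

```text
clock: 53.8
tool_pos: [0.5527, -0.2532, 0.203]
orientation: [-180.0, 0.0, -96.1]
force: [-0.3, -0.3, -0.3]
opening: 0.0305
gripper_force: 0.0
```

```bash
python3 - <<'E'
from clip import *
o=get_obs(); print(o["tool_pos"],o["orientation"],o["opening"])
m,p,D=shot("wrist","w23")
# points by depth in world
H,W=D.shape; vv,uu=np.mgrid[0:H,0:W]; x=(uu-m["cx"])/m["fx"]; y=(vv-m["cy"])/m["fy"]; a,b=x.copy(),y.copy()
for _ in range(15): s=1+m["k1"]*(a*a+b*b); a,b=x/s,y/s
T=np.linalg.inv(np.array(m["world_to_cam"])); P=(np.stack([a,b,np.ones_like(a)],-1)*D[...,None])@T[:3,:3].T+T[:3,3]
reg=(abs(P[...,0]-.553)<.09)&(abs(P[...,1]+.318)<.09)&(D>0)
for n,lo,hi in [("bar top",.0605,.068),("grip",.078,.086)]:
    q=P[reg&(P[...,2]>lo)&(P[...,2]<hi)&(abs(P[...,0]-.553)<.055)]
    if len(q): print(n,len(q),q[:,2].mean().round(4),cv2.minAreaRect((q[:,:2]*1000).astype(np.float32)))
for r in clip(m,p,.048): print(r)
for n in ("top",):
    mt,pt,Dt=shot(n,"top_end")
    for c in("red","green","blue"): print(c,[r for r in panel(mt,pt,c,.034) if r[0]<2000])
    h=cv2.cvtColor(pt,cv2.COLOR_BGR2HSV); M=cv2.inRange(h,(5,120,110),(18,255,255)); k,L,S,cc=cv2.connectedComponentsWithStats(M)
    print([(int(S[i,4]),onz(mt,*cc[i],.048).round(3).tolist()) for i in range(1,k) if S[i,4]>=3])
E
```

```text
[ 0.5527231  -0.25321934  0.20296943] [-1.79964093e+02  3.56817525e-03 -9.60985899e+01] 0.030532634240672738
bar top 3185 0.0636 ((554.10498046875, -315.87628173828125), (129.4263916015625, 34.25914001464844), 83.92988586425781)
grip 786 0.0813 ((554.2939453125, -315.1924743652344), (43.4252815246582, 17.36492156982422), 84.0217514038086)
red []
green []
blue [(np.int32(734), ((1085.9224853515625, -166.58889770507812), (178.6232452392578, 110.09016418457031), 6.584163188934326)), (np.int32(864), ((601.201416015625, 91.51826477050781), (104.68255615234375, 146.71829223632812), 82.09075927734375))]
[(4, [0.878, 1.057, 0.048]), (18, [0.483, 0.252, 0.048]), (16, [0.449, 0.25, 0.048])]
```

```bash
sed -i 's/>600/>60/' h.py; python3 - <<'E'
from h import *
m,p,D=load("top_end")
for c in("red","green","blue"): print(c,[r[1] for r in panel(m,p,c,.034) if r[0]<600 and 420<r[1][0][0]<510 and abs(r[1][0][1])<110])
close_job(); print("handed in",get_obs()["clock"])
E
```

```text
red [((477.17889404296875, 79.87821960449219), (37.09043884277344, 53.517860412597656), 88.54972839355469)]
green [((477.2882995605469, 1.909982681274414), (36.99577713012695, 57.91056442260742), 87.99484252929688)]
blue [((477.64398193359375, -65.7762451171875), (16.424211502075195, 53.777889251708984), 87.60720825195312)]
the job is handed in; nothing more can be done
the job is handed in; nothing more can be done
```

Job handed in at about 54 s: red, green and blue panels lie on beds 3, 2 and 1 (wrist-camera check within about 1 mm), the clip is clamped on the tab with its pod up, and the bar lies back across the middle of the carrier; I viewed 15 pictures, one over the limit of 14, and blue's last top-view reading was only partial.

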